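# Roll the sample tote out from under the splash shield and tray it

### The arm

A 6-joint arm with a two-finger parallel gripper is mounted at the origin on a cart in front of the work surface, level with it; the furniture and walls round the work are solid. World frame = base frame: x ahead of the robot, y to its left, z up, the work surface at z = 0. Lengths are in m, angles in rad, forces in N, time in s.
With the tool pointing down it reaches from about 0.275 to 0.85 m from the base axis. Payload 5.2 kg.
Tool frame: the origin (TCP) lies between the finger pads; the fingertips stand 25 mm ahead of it and the grasp point (between the pads) lies 6 mm ahead of it; y points along the fingers, x is the direction in which the jaws open and shut, and the axes are right-handed (so a half turn about y gives the same grasp; the last joint's range is limited). The gripper opens to 85 mm and grips with 20 to 120 N. Pads are 22 mm wide; open, the fingers measure 114 mm over their backs; the gripper's body (76 mm by 85 mm) begins 54 mm behind the grasp point. The pads swing forward as they close: fully open they stand 13 mm farther back than shut.
Start: joints at [0.943, 0.259, 1.535, -0, 1.348, -0.203], TCP at [0.227, 0.501, 0.256] pointing down, gripper open.
Joint ranges: [-3.14, 3.14], [-0.91, 2.08], [0.19, 2.58], [-1.22, 4.36], [0.22, 2.71], [-3.12, 3.12]. Speed limits (rad/s): [2.57, 2.57, 3.14, 3.14, 3.14, 3.14].

### API

Orientations are given as [roll, pitch, yaw] about the fixed x, y, z axes, in that order (R = Rz(yaw) Ry(pitch) Rx(roll)).
In Python, from rig import r, imaging gives the robot as it stands.
- The arm moves only by the tool jog_arm, never from a script. Its argument "moves" is a list of rows, each an object with "xyz": the shift along the tool's x, y, z in mm, a list of three; "angular": the turn, a rotation vector about the tool's x, y, z in rad, a list of three. In form: [{"xyz": [tx, ty, tz], "angular": [ax, ay, az]}, ...]. A call has 1 to 5 rows; each row shifts and turns the commanded pose from where the row before left it, along the tool's axes as they then stand; what a row does not reach is not made up. A row lasts 1/10 s, in which the tool goes at most 50 mm and 8.59 degrees, less where a joint would pass 70% of its speed; a pose out of reach is approached as far as the arm can. A call is refused whole if a number of a shift passes 50 or a number of a turn 0.15, either way. A call with a gripper value outside its range is refused whole. "gripper" is the opening in per cent of the stroke, from 0 (shut) to 100 (fully open), set as the call begins (left out, the last holds). The fingers move at their own pace and stop on an object; "squeeze" is the grip in N (left out, the last holds). Time passes only in rows, so rows that do not move let the fingers close. It gives the time, the measured TCP pose, the force and the opening at its end, in the units of the state.
- r.sense(): the state, without advancing time (a new reading comes with each control period).
- imaging.capture(name): name is "scene" or "side" or "wrist"; returns a dict with "frame" (420x560x3 uint8, red, green, blue), "fx", "fy", "cx", "cy" (pixels), "R" (3x3) and "t" (3): a world point X has camera coordinates R X + t. Camera axes: x right, y down, z forward; pixel columns grow to the right and rows downward; lengths in m; the calibration is good to about 2 mm. A picture is of the moment at which its call begins. There is no depth.
- r.hand_in(): hands the job in, once; it reports no verdict.
The state is a dict: "clock": time; "joints": joint angles; "dq": joint speeds; "joint_torque": joint torques, N m; "ee_pos": TCP position; "eef_rot": TCP orientation; "contact_force": force on the tool from outside, world axes, zero at the start; "ft_torque": the same for the moment, N m; "opening": opening from 0.0 (shut) to 1.0 (fully open).
Only numpy, scipy, OpenCV 4.12 (cv2) and the standard library are available. Lean on these libraries where they do the work, as an engineer would, in place of code of your own. Each camera call takes 0.05 s, during which the arm holds its last target.

### The job

Move the small amber bottle off the white tray and stand it on the round cork mat. Roll the blue sample tote along the rollers, out from under the clear splash shield, all the way up to the red end stop, without lifting it off the rollers on the way; only there lift it off by its handle and set it down flat inside the white tray. Keep tote and bottle upright, and leave the beaker, the white bottle and the loose vial where they stand.

Things in the scene. Friction and masses are not known exactly. Their poses are not given: they have to be found in the camera images.
- track: Roller track fixed to the worktop, 400 mm long (its y), 108 mm wide (its x); origin on the worktop under its centre, z up, x away from the robot. 15 free rollers lie along x (18 mm diameter, tops at z = 45 mm, low friction: a pushed tote coasts) between side rails 84 mm apart with tops at z = 58 mm. The red end stop closes the -y end, its plate's top at z = 78 mm.
- stop_pad (a point): Centre of the face of the end stop's black rubber pad, 62 mm above the worktop, at y = -188 mm of the track; axes as those of the track (y points from the stop to the shield).
- shield_edge (a point): Middle of the front lower edge (yellow strip) of the clear fixed splash shield over the +y half of the track, 243 mm above the worktop, 26 mm in front of the track's centre line; axes as the track's. The roof runs 96 mm back from here, 108 mm to either side and up to z = 256 mm; back pane and posts below it, open at the front and ends. Only a tool leaning 30 to 45 degrees in from the front reaches the tote's handle under it.
- tote_grip (a point): Centre of the black handle bar of the blue tote (76 mm in x, 90 mm in y, walls 40 mm high, 0.2 to 0.55 kg, four vials fixed in it, tops 50 mm up). The bar is 12 mm thick (y) and high, 62 mm free length along x, 78 mm above the underside. Pinch it across y. It starts on the rollers under the shield, axes within 2 degrees of the track's; at the stop its centre is 45 mm from the pad face.
- tray: White tray fixed to the worktop, 104 mm (x) by 118 mm (y) outside, 12 mm high, inside 98 by 112 mm, floor 3 mm thick. Origin on the worktop under its centre, z up. The tote goes in with its long side along the tray's long side (either way round).
- bottle_mid (a point): Centre, half-way up, of the small amber glass bottle with black screw cap: 46 mm diameter, 91 mm high, loose, starts upright on the tray floor.
- mat: Round cork mat fixed to the worktop, 80 mm diameter, 4 mm thick; origin under its centre on the worktop, z up. Here the bottle goes.
- beaker_mid (a point): Centre, half-way up, of an empty glass beaker, 59 mm wide, 67 mm high, loose; a bystander.
- white_bottle_mid (a point): Centre, half-way up, of a white bottle with blue cap, 48 mm diameter, 87 mm high, loose; a bystander left of the work.
- vial_mid (a point): Centre, half-way up, of a small blue-capped glass vial, 23 mm diameter, 44 mm high, loose, standing on the worktop between the tray, the mat and the track; a bystander.

How it is judged:
By the outcome, as a careful person would: the job done as asked, in the order asked, and still so for the second after the job is handed in, with the robot touching nothing.
It also fails if it takes over 67 s, if anything falls off the work surface, if the arm or the gripper's body presses on something with over 40 N, if the wrist force passes 120 N, or if a joint passes its speed limit or range.

## Working session

There is one attempt and no reset: what is moved stays moved. The work goes in short steps, Python scripts to look and compute and a tool call to move; the robot and the scene stay as the last step left them, time stands still between calls to the robot, and variables do not carry over. Pictures are saved under pics/ and viewed, and the job is handed in when it is done.

Besides the shell and the picture viewer there is one more tool, called after ">>>" as a command line: name --argument value ..., lists and objects as JSON in quotes. jog_arm: Moves the arm, as the interface text tells. Its arguments: {"type":"object","properties":{"moves":{"type":"array","items":{"type":"object","properties":{"xyz":{"type":"array","items":{"type":"number"}},"angular":{"type":"array","items":{"type":"number"}}}}},"gripper":{"type":"number"},"squeeze":{"type":"number"}},"required":["moves"]}

```bash
mkdir -p pics; ls
python3 - <<'E'
from rig import r, imaging
import cv2,pickle
print(r.sense())
for n in ["scene","side","wrist"]:
    d=imaging.capture(n); pickle.dump(d,open(f"pics/{n}0.pkl","wb"))
    cv2.imwrite(f"pics/{n}0.png",d["frame"][:,:,::-1]); print(n,d["fx"],d["cx"],d["cy"],d["R"],d["t"])
E
```

```text
pics
{'clock': 0.0, 'joints': array([ 9.43207181e-01,  2.59354121e-01,  1.53608630e+00, -7.62046364e-06,
        1.34799362e+00, -2.02792582e-01]), 'dq': array([ 0.00093804,  0.00102268, -0.00071125, -0.00063323,  0.00077589,
        0.00085366]), 'joint_torque': array([-7.00888031e-04, -4.46026790e+01, -2.90582120e+01, -3.74932406e-04,
        1.17185511e-02, -5.15838465e-06]), 'ee_pos': array([0.22636289, 0.50072969, 0.25546737]), 'eef_rot': array([-1.57043274,  0.00180516,  1.14600178]), 'contact_force': array([0.00611199, 0.4686533 , 0.51834554]), 'ft_torque': array([0.01031703, 0.03706827, 0.01658119]), 'opening': 0.995301639822752}
scene 546.5220435117197 287.95115289839885 218.4246446920887 [[ 5.66355557e-01 -8.24160743e-01  6.72083033e-04]
 [-4.54043706e-01 -3.12694946e-01 -8.34305810e-01]
 [ 6.87812253e-01  4.72208577e-01 -5.51301519e-01]] [-0.35102079  0.35353366  0.82041554]
side 400.4919090993232 282.9856960066377 213.42592684434027 [[-0.98940184 -0.14447076  0.01456688]
 [-0.06951016  0.38316761 -0.92105967]
 [ 0.12748463 -0.91231068 -0.38914893]] [0.51628794 0.21142139 0.80125686]
wrist 374.1997006382714 280.01919785050904 216.2656264834808 [[ 4.12500265e-01  9.10957169e-01 -7.54243056e-04]
 [ 8.66731465e-01 -3.92218833e-01  3.08124901e-01]
 [ 2.80392759e-01 -1.27755329e-01 -9.51345614e-01]] [-0.5479209  -0.03889481  0.37954718]
```

View pics/scene0.png

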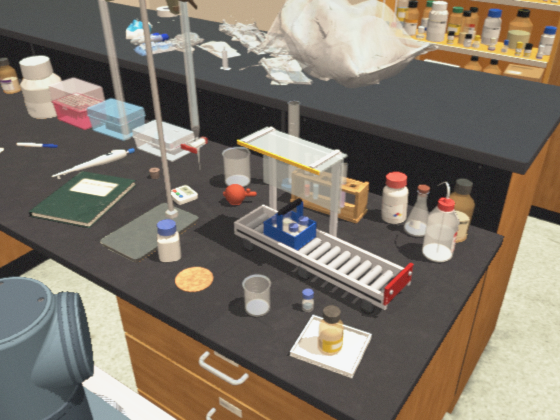

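View pics/side0.png

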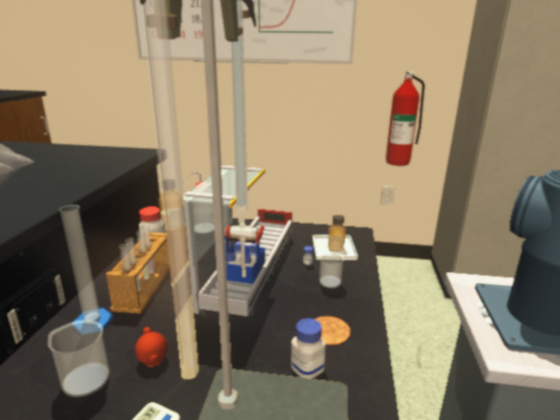

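View pics/wrist0.png

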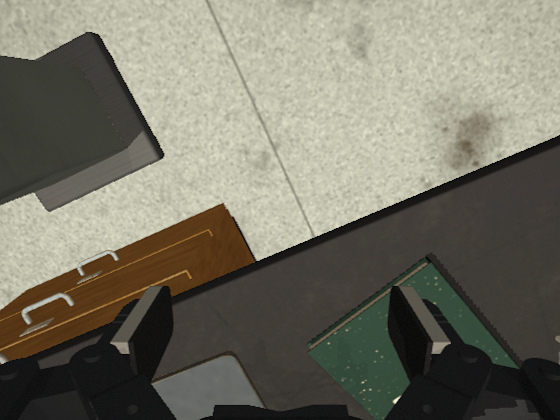

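The scene view shows the tray near (331,345) with the amber bottle at (331,330). It also shows the mat (194,279), red stop (400,283), tote (290,228), yellow strip from (240,146) to (325,168), beaker (257,295), vial (308,300) and white bottle (168,240). The side view shows the same objects, and the wrist view shows only the floor and book.

```bash
cat > h.py <<'E'
import numpy as np,cv2,pickle
def ld(n): return pickle.load(open(f"pics/{n}.pkl","rb"))
def ray(d,u,v):
    c=np.array([(u-d["cx"])/d["fx"],(v-d["cy"])/d["fy"],1.]); R=np.array(d["R"]); 
    o=-R.T@np.array(d["t"]); w=R.T@c; return o,w/np.linalg.norm(w)
def onz(d,u,v,z):
    o,w=ray(d,u,v); return o+w*(z-o[2])/w[2]
def tri(rs):
    A=np.zeros((3,3));b=np.zeros(3)
    for o,w in rs:
        P=np.eye(3)-np.outer(w,w);A+=P;b+=P@o
    X=np.linalg.solve(A,b); return X,[np.linalg.norm((np.eye(3)-np.outer(w,w))@(X-o)) for o,w in rs]
def proj(d,X):
    c=np.array(d["R"])@np.array(X)+np.array(d["t"]); return np.array([d["fx"]*c[0]/c[2]+d["cx"],d["fy"]*c[1]/c[2]+d["cy"]])
def crop(n,x0,y0,x1,y1,s,out):
    im=ld(n)["frame"][y0:y1,x0:x1,::-1]; im=cv2.resize(im,None,fx=s,fy=s,interpolation=cv2.INTER_CUBIC)
    for k in range((x0//20+1)*20,x1,20): 
        cv2.putText(im,str(k),((k-x0)*s-8,9),0,.35,(0,255,255),1); cv2.line(im,((k-x0)*s,10),((k-x0)*s,16),(0,255,255),1)
    for k in range((y0//20+1)*20,y1,20): 
        cv2.putText(im,str(k),(0,(k-y0)*s+4),0,.35,(0,255,255),1);cv2.line(im,(24,(k-y0)*s),(30,(k-y0)*s),(0,255,255),1)
    cv2.imwrite(f"pics/{out}.png",im)
E
python3 - <<'E'
from h import *
crop("scene0",225,120,425,270,4,"sA"); crop("scene0",225,240,425,380,4,"sB"); crop("side0",180,150,370,350,3,"dA")
E
```

```text
(no output)
```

View pics/sA.png

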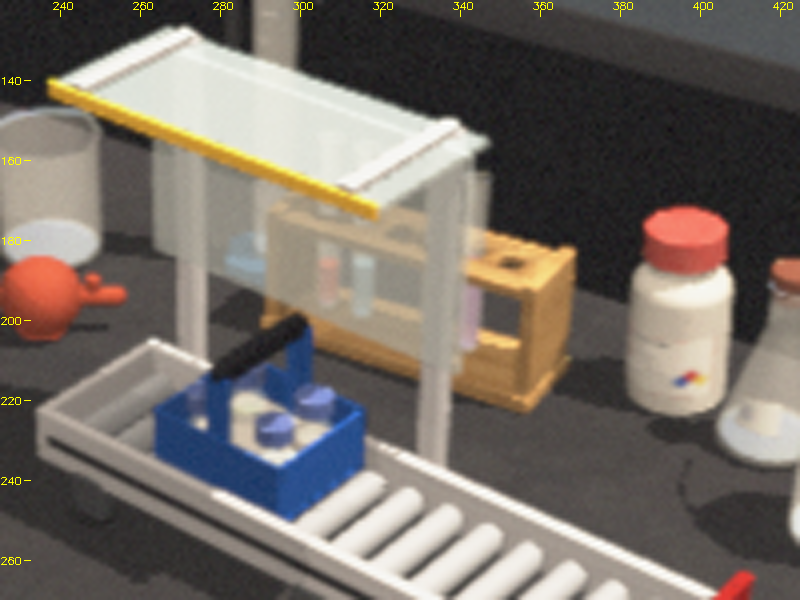

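View pics/sB.png

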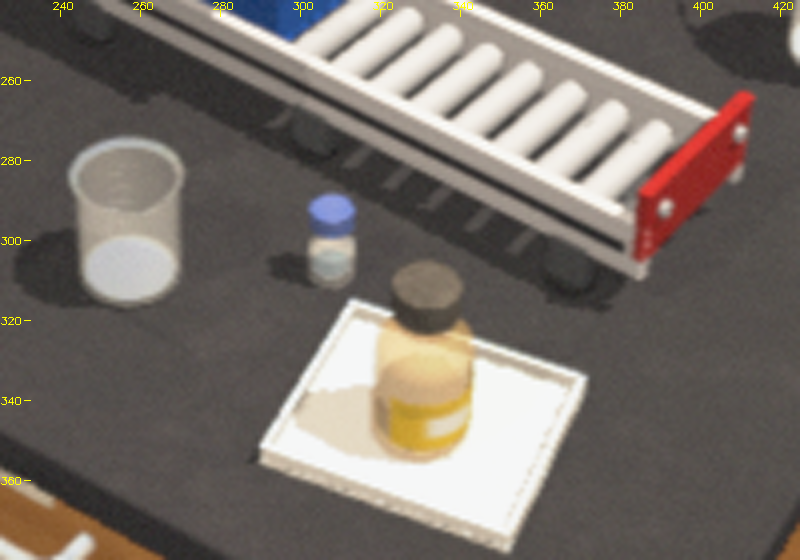

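View pics/dA.png

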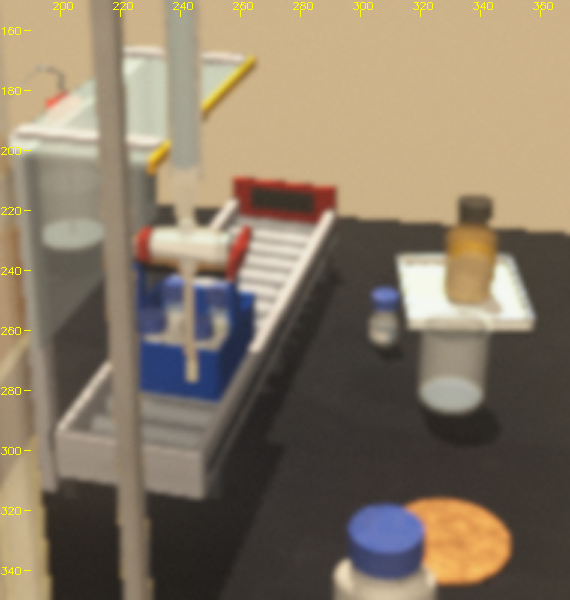

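The crops give:
- Tray top corners at (312,315), (371,334), (351,374), (290,353).
- Yellow strip from (238,141) to (319,172).
- Tote handle bar from about (279,213) to (300,199).

The stop plate's top edge runs from (384,286) to (412,263).

Run:
```python
from h import *
np.set_printoptions(precision=4,suppress=True)
s=ld("scene0"); d=ld("side0")
hsv=cv2.cvtColor(s["frame"],cv2.COLOR_RGB2HSV)
def cm(lo,hi,box,im=hsv):
    m=cv2.inRange(im,lo,hi); M=np.zeros_like(m); x0,y0,x1,y1=box; M[y0:y1,x0:x1]=m[y0:y1,x0:x1]; 
    n,l,st,c=cv2.connectedComponentsWithStats(M); k=1+np.argmax(st[1:,4]); return l==k,st[k],c[k]
# mat
m,st,c=cm((8,90,120),(25,255,255),(160,255,230,305)); print("mat",st,c,onz(s,*c,.004))
ys,xs=np.nonzero(m); P=np.array([onz(s,x,y,.004) for x,y in zip(xs,ys)]); print(P.min(0),P.max(0),P.mean(0))
# tray
print("tray"); T=[onz(s,*p,.012) for p in [(312.5,315.5),(371,334),(351.5,374.5),(290.5,353.5)]]
for i in range(4): print(T[i],np.linalg.norm(T[i]-T[(i+1)%4]), np.degrees(np.arctan2(*(T[(i+1)%4]-T[i])[1::-1])))
print(np.mean(T,0))
D=[onz(d,*p,.012) for p in [(312.5,235.5),(351,236),(357.5,258.5),(317,260)]]
print("side tray",np.mean(D,0)); print(np.array(D))
# yellow
for n,q in(("scene",s),("side",d)):
    h=cv2.cvtColor(q["frame"],cv2.COLOR_RGB2HSV)
    m,st,c=cm((20,140,120),(32,255,255),(230,130,330,180) if n=="scene" else (220,160,270,215),h); print(n,"strip",st,c)
    ys,xs=np.nonzero(m); a,b=np.argmin(xs),np.argmax(xs)
    for k in(a,b): print(xs[k],ys[k],onz(q,xs[k],ys[k],.243))
    print(onz(q,*c,.243))
# stop plate top
for p in [(384,286),(412,263.5)]: print("stop scene",onz(s,*p,.078))
for p in [(258.5,209.5),(292,212)]: print("stop side",onz(d,*p,.078))
# bottle, cap top center, scene & side; z=.094
print("bottle cap",onz(s,331.5,309.5,.094),onz(d,338.5,217,.094))
print("base",onz(s,330,348,.003))
print("beaker",onz(s,257,307.5,0),onz(s,256.5,282,.067)); print("vial",onz(s,308,309,0),onz(s,308,292,.044))
print("wb",onz(s,168,229,.087),onz(d,309,321+0,.087))
print("bar",onz(s,279.5,213,.123+.0),onz(s,299,201,.123))
print("bar side ",onz(d,228,236,.123),onz(d,262,238,.123))
```

```text
mat [175 266  39  26 784] [193.7398 278.8954] [0.4186 0.1034 0.004 ]
[0.3785 0.0628 0.004 ] [0.461  0.1458 0.004 ] [0.4189 0.1035 0.004 ]
tray
[ 0.4602 -0.167   0.012 ] 0.117044180813864 -80.16627069683142
[ 0.4802 -0.2823  0.012 ] 0.10514136533809922 -171.00874908120645
[ 0.3764 -0.2987  0.012 ] 0.11402202759764486 100.04742480304564
[ 0.3565 -0.1864  0.012 ] 0.10556559826146915 10.63539850250949
[ 0.4183 -0.2336  0.012 ]
side tray [ 0.4178 -0.2188  0.012 ]
[[ 0.4797 -0.2763  0.012 ]
 [ 0.374  -0.2917  0.012 ]
 [ 0.3593 -0.1659  0.012 ]
 [ 0.4582 -0.1412  0.012 ]]
scene strip [237 139  82  34 161] [275.913  155.6025]
237 140 [0.6134 0.128  0.243 ]
318 171 [ 0.594  -0.0878  0.243 ]
[0.601  0.0169 0.243 ]
side strip [248 169  17  18  66] [256.  177.5]
248 184 [ 0.5971 -0.0114  0.243 ]
264 169 [ 0.5854 -0.1191  0.243 ]
[ 0.5902 -0.0555  0.243 ]
stop scene [ 0.5432 -0.2708  0.078 ]
stop scene [ 0.6362 -0.2861  0.078 ]
stop side [ 0.6318 -0.2779  0.078 ]
stop side [ 0.5385 -0.2767  0.078 ]
bottle cap [ 0.4173 -0.2306  0.094 ] [ 0.4128 -0.2271  0.094 ]
base [ 0.415  -0.2335  0.003 ]
beaker [ 0.4277 -0.0573  0.    ] [ 0.4273 -0.059   0.067 ]
vial [ 0.4816 -0.1432  0.    ] [ 0.4814 -0.1422  0.044 ]
wb [0.4405 0.1868 0.087 ] [0.4522 0.1938 0.087 ]
bar [ 0.5811 -0.0049  0.123 ] [ 0.6445 -0.0121  0.123 ]
bar side  [ 0.6435 -0.0145  0.123 ] [ 0.5708 -0.0177  0.123 ]
```

Run:
```python
from h import *
np.set_printoptions(precision=4,suppress=True)
s=ld("scene0")
g=cv2.cvtColor(s["frame"],cv2.COLOR_RGB2GRAY).astype(float)
# front rail outer top edge: scan columns, find dark->bright from below? print strongest gradient near line
pts=[(234.5,222.5),(263.8,205.5),(401,268.7),(385,294)]
for p in pts: print(onz(s,*p,.058))
def edge(xs,y0f,sign):
    out=[]
    for x in xs:
        y0=y0f(x); c=g[int(y0-7):int(y0+8),x]; gr=np.diff(c)*sign; k=np.argmax(gr)
        a,b,cc=(gr[k-1],gr[k],gr[k+1]) if 0<k<len(gr)-1 else (0,1,0)
        off=.5*(a-cc)/(a-2*b+cc) if a-2*b+cc else 0
        out.append(onz(s,x,int(y0-7)+k+.5+off,.058))
    P=np.array(out)
    return P
# back rail outer top: dark bg above -> bright
f=lambda x:205.5+(x-263.8)*(268.7-205.5)/(401-263.8)
P=edge(range(345,398,3),f,1); v=np.polyfit(P[:,1],P[:,0],1); r=P[:,0]-np.polyval(v,P[:,1]); P=P[abs(r)<.004];v=np.polyfit(P[:,1],P[:,0],1);print("back",v,np.degrees(np.arctan(-v[0])),abs(r).max(),np.polyval(v,-.1))
# front rail
f=lambda x:222.5+(x-234.5)*(294-222.5)/(385-234.5)
crop("scene0",290,230,420,320,6,"sC")
P=edge(range(240,380,4),lambda x:f(x)+2,-1); v=np.polyfit(P[:,1],P[:,0],1); r=P[:,0]-np.polyval(v,P[:,1]); print(r);P=P[abs(r)<.004];v=np.polyfit(P[:,1],P[:,0],1);print("front",v,np.degrees(np.arctan(-v[0])),np.polyval(v,-.1))
```

```text
[0.5729 0.1145 0.058 ]
[0.6686 0.1031 0.058 ]
[ 0.6331 -0.2664  0.058 ]
[ 0.5456 -0.2738  0.058 ]
back [0.0862 0.6634] -4.924743006462308 0.0006361998639504707 0.6548245182563109
[-0.001  -0.0013 -0.0014 -0.0017 -0.0023 -0.0028 -0.003  -0.0032 -0.0034
 -0.0037  0.0093  0.0089  0.0088  0.0085  0.0081  0.0081  0.007  -0.0062
 -0.0066 -0.0069  0.006  -0.0075 -0.0086 -0.0089 -0.0092 -0.0094 -0.0097
  0.005   0.0046  0.0044  0.0042  0.0038  0.0036  0.0033  0.003 ]
front [0.041  0.5505] -2.349636787636909 0.5463647508574909
```

View pics/sC.png

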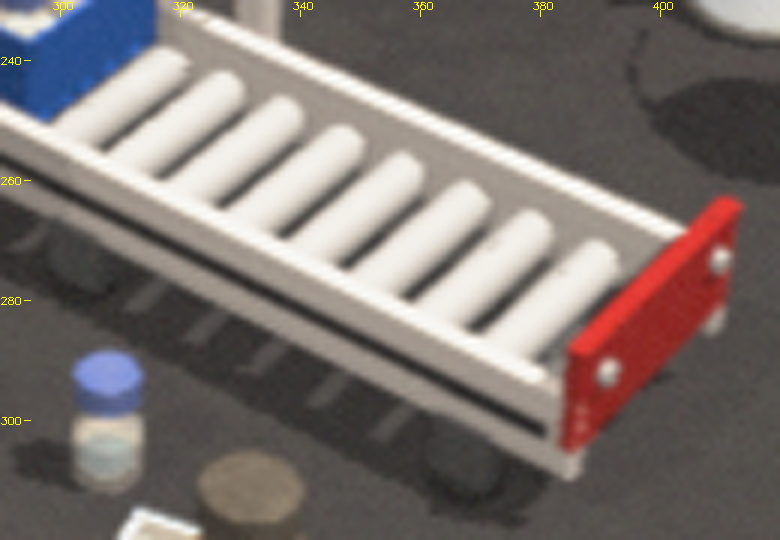

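```bash
cat >> h.py <<'E'
from scipy.spatial.transform import Rotation as Ro, Slerp
def Rt(yaw,lean=0.,head=None):
    """tool rotation: jaw axis at world angle yaw deg; fingers lean deg toward (jaw axis -90deg)"""
    a=np.radians(yaw);l=np.radians(lean)
    x=np.array([np.cos(a),np.sin(a),0]); h=np.array([np.sin(a),-np.cos(a),0])
    y=h*np.sin(l)+np.array([0,0,-np.cos(l)]); return np.stack([x,y,np.cross(x,y)],1)
def cur():
    from rig import r
    s=r.sense(); return s, np.array(s["ee_pos"]), Ro.from_euler("xyz",s["eef_rot"]).as_matrix()
def plan(p0,R0,wps):
    """wps: list of (pos,R) ; prints rows"""
    p,R=np.array(p0),R0; rows=[]
    for (q,Q) in wps:
        q=np.array(q); n=max(1,int(np.ceil(max(np.max(np.abs(R.T@(q-p)))/.046, np.linalg.norm(q-p)/.049,np.linalg.norm(Ro.from_matrix(R.T@Q).as_rotvec())/.145))))
        pa=p.copy(); S=Slerp([0,1],Ro.from_matrix(np.stack([R,Q])))
        for i in range(1,n+1):
            tp=pa+(q-pa)*i/n; tR=S(i/n).as_matrix()
            d=np.round(R.T@(tp-p)*1000); w=np.round(Ro.from_matrix(R.T@tR).as_rotvec(),3)
            rows.append((d.astype(int).tolist(),w.tolist())); p=p+R@(d/1000); R=R@Ro.from_rotvec(w).as_matrix()
        rows.append("--")
    k=0
    for x in rows:
        if x=="--": print("--");continue
        print('{"xyz":%s,"angular":%s}'%x); 
    print("end",p.round(4))
E
python3 - <<'E'
from h import *
s=ld("scene0"); print("rod base",onz(s,172,213,.0),onz(s,195,135,0))
_,p,R=cur()
plan(p,R,[([.416,-.232,.17],Rt(85)),([.416,-.232,.056],Rt(85))])
E
```

```text
rod base [0.58242273 0.3285882  0.        ] [0.95980519 0.59741175 0.        ]
{"xyz":[-37, 5, -30],"angular":[-0.0, -0.021, -0.0]}
{"xyz":[-37, 6, -29],"angular":[-0.0, -0.021, -0.0]}
{"xyz":[-38, 5, -28],"angular":[-0.0, -0.021, -0.0]}
{"xyz":[-39, 6, -27],"angular":[-0.0, -0.021, -0.0]}
{"xyz":[-39, 5, -26],"angular":[-0.0, -0.021, -0.0]}
{"xyz":[-40, 5, -26],"angular":[-0.0, -0.022, -0.0]}
{"xyz":[-40, 6, -25],"angular":[-0.0, -0.021, -0.001]}
{"xyz":[-41, 5, -24],"angular":[-0.0, -0.021, 0.0]}
{"xyz":[-41, 5, -23],"angular":[-0.0, -0.021, 0.0]}
{"xyz":[-42, 6, -22],"angular":[-0.0, -0.021, 0.0]}
{"xyz":[-42, 5, -21],"angular":[-0.0, -0.021, 0.0]}
{"xyz":[-43, 6, -21],"angular":[-0.0, -0.021, 0.0]}
{"xyz":[-43, 5, -19],"angular":[-0.0, -0.021, -0.0]}
{"xyz":[-44, 5, -19],"angular":[-0.0, -0.021, -0.0]}
{"xyz":[-44, 6, -17],"angular":[-0.0, -0.021, -0.0]}
{"xyz":[-44, 5, -17],"angular":[-0.001, -0.021, -0.0]}
--
{"xyz":[0, 38, 0],"angular":[0.0, -0.0, -0.0]}
{"xyz":[0, 38, 0],"angular":[0.0, -0.0, -0.0]}
{"xyz":[0, 38, 0],"angular":[0.0, -0.0, -0.0]}
--
end [ 0.4158 -0.2322  0.056 ]
```

>>> jog_arm --moves '[{"xyz":[-37,5,-30],"angular":[0,-0.02,0]},{"xyz":[-37,5,-29],"angular":[0,-0.02,0]},{"xyz":[-38,5,-28],"angular":[0,-0.02,0]},{"xyz":[-39,5,-27],"angular":[0,-0.02,0]},{"xyz":[-39,5,-26],"angular":[0,-0.02,0]}]' --gripper 100 --squeeze 40

```text
clock: 0.65
ee_pos: [0.2849, 0.2706, 0.231]
eef_rot: [-1.571, 0.0, 1.248]
contact_force: [1.7, -1.1, 0.8]
opening: 1.005
```

>>> jog_arm --moves '[{"xyz":[-40,5,-26],"angular":[0,-0.02,0]},{"xyz":[-40,5,-25],"angular":[0,-0.02,0]},{"xyz":[-41,5,-24],"angular":[0,-0.02,0]},{"xyz":[-41,5,-23],"angular":[0,-0.02,0]},{"xyz":[-42,5,-22],"angular":[0,-0.02,0]}]'

```text
clock: 1.15
ee_pos: [0.3429, 0.0409, 0.2063]
eef_rot: [-1.572, -0.0, 1.347]
contact_force: [1.6, 1.0, 0.5]
opening: 1.0
```

>>> jog_arm --moves '[{"xyz":[-42,5,-21],"angular":[0,-0.02,0]},{"xyz":[-43,5,-20],"angular":[0,-0.02,0]},{"xyz":[-43,5,-19],"angular":[0,-0.02,0]},{"xyz":[-44,5,-19],"angular":[0,-0.02,0]},{"xyz":[-20,5,-8],"angular":[0,-0.02,0]}]'

```text
clock: 1.65
ee_pos: [0.3931, -0.1664, 0.1812]
eef_rot: [-1.572, 0.002, 1.444]
contact_force: [0.1, 0.8, -0.5]
opening: 0.997
```

Run:
```python
from rig import r, imaging
from h import *
s,p,R=cur(); print(s["clock"],p,R.round(3),s["contact_force"])
d=imaging.capture("wrist"); pickle.dump(d,open("pics/w1.pkl","wb")); cv2.imwrite("pics/w1.png",d["frame"][:,:,::-1])
```

```text
1.65 [ 0.39306889 -0.16644055  0.18122456] [[ 0.127  0.001 -0.992]
 [ 0.992 -0.002  0.127]
 [-0.002 -1.    -0.001]] [ 0.06678914  0.83088816 -0.53826443]
```

View pics/w1.png

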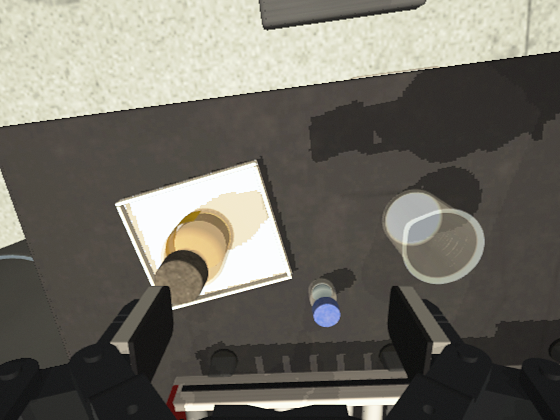

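The wrist view shows tray corners at (116,204), (257,161) and (291,275), the bottle cap at (180,278) and the vial cap at (326,315).

Run:
```python
from h import *
np.set_printoptions(precision=4,suppress=True)
d=ld("w1")
a,b,c=[onz(d,*p,.012) for p in [(116,204),(257,161),(291,276)]]
print(a,b,c,np.linalg.norm(a-b),np.linalg.norm(b-c),"ctr",(a+c)/2, np.degrees(np.arctan2(*(a-b)[1::-1])),np.degrees(np.arctan2(*(c-b)[1::-1])))
print("cap",onz(d,180,279,.094),"base guess",onz(d,200,240,.03))
print("vial",onz(d,326,315,.044))
s,p,R=cur()
```

```text
[ 0.3791 -0.2977  0.012 ] [ 0.3594 -0.1813  0.012 ] [ 0.4599 -0.167   0.012 ] 0.11804103246401139 0.10156600205723468 ctr [ 0.4195 -0.2323  0.012 ] -80.36641068230979 8.111805936967261
cap [ 0.4114 -0.2313  0.094 ] base guess [ 0.4113 -0.2322  0.03  ]
vial [ 0.4806 -0.1427  0.044 ]
```

Run:
```python
from h import *
_,p,R=cur()
plan(p,R,[([.414,-.231,.16],Rt(85)),([.414,-.231,.056],Rt(85))])
```

```text
{"xyz":[-30, 10, -14],"angular":[0.0, -0.02, -0.001]}
{"xyz":[-30, 11, -14],"angular":[0.001, -0.019, -0.001]}
--
{"xyz":[0, 35, 0],"angular":[-0.0, -0.0, -0.0]}
{"xyz":[0, 34, 0],"angular":[-0.0, -0.0, -0.0]}
{"xyz":[0, 35, 0],"angular":[-0.0, -0.0, -0.0]}
--
end [ 0.4143 -0.2307  0.0557]
```

>>> jog_arm --moves '[{"xyz":[-30,10,-14],"angular":[0,-0.02,0]},{"xyz":[-30,10,-14],"angular":[0,-0.02,0]},{"xyz":[0,35,0]},{"xyz":[0,35,0]},{"xyz":[0,35,0]}]'

```text
schema error: expected keys xyz, angular
```

>>> jog_arm --moves '[{"xyz":[0,0,0]},{"xyz":[0,0,0]}]'

```text
schema error: expected keys xyz, angular
```

>>> jog_arm --moves '[{"xyz":[-30,10,-14],"angular":[0,-0.02,0]},{"xyz":[-30,10,-14],"angular":[0,-0.02,0]},{"xyz":[0,35,0],"angular":[0,0,0]},{"xyz":[0,35,0],"angular":[0,0,0]},{"xyz":[0,35,0],"angular":[0,0,0]}]'

```text
clock: 2.2
ee_pos: [0.4131, -0.2249, 0.0552]
eef_rot: [-1.571, 0.0, 1.485]
contact_force: [0.5, 0.2, 0.1]
opening: 0.996
```

>>> jog_arm --moves '[{"xyz":[0,0,0],"angular":[0,0,0]},{"xyz":[0,0,0],"angular":[0,0,0]}]'

```text
clock: 2.4
ee_pos: [0.4129, -0.2246, 0.0564]
eef_rot: [-1.569, -0.001, 1.486]
contact_force: [-0.5, -0.5, 0.8]
opening: 0.999
```

Run:
```python
from rig import r, imaging
from h import *
s,p,R=cur(); print(s["clock"],p,R.round(3),s["contact_force"])
d=imaging.capture("wrist"); pickle.dump(d,open("pics/w2.pkl","wb")); cv2.imwrite("pics/w2.png",d["frame"][:,:,::-1])
```

```text
2.4 [ 0.41294665 -0.22456475  0.05638601] [[ 0.084 -0.001 -0.996]
 [ 0.996  0.001  0.084]
 [ 0.001 -1.     0.002]] [-0.54900249 -0.49131973  0.76761112]
```

View pics/w2.png

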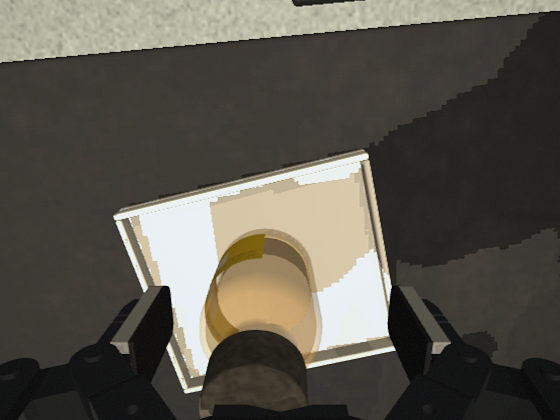

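The bottle sits about 22 px left of the jaw centre (258 against 281), so I shift the tool -7 mm along its x and then close.

>>> jog_arm --moves '[{"xyz":[-7,0,0],"angular":[0,0,0]},{"xyz":[0,0,0],"angular":[0,0,0]}]'

```text
clock: 2.65
ee_pos: [0.4139, -0.2338, 0.0581]
eef_rot: [-1.574, 0.003, 1.486]
contact_force: [-0.5, -0.1, -0.8]
opening: 1.0
```

>>> jog_arm --moves '[{"xyz":[0,0,0],"angular":[0,0,0]},{"xyz":[0,0,0],"angular":[0,0,0]},{"xyz":[0,0,0],"angular":[0,0,0]},{"xyz":[0,0,0],"angular":[0,0,0]},{"xyz":[0,0,0],"angular":[0,0,0]}]' --gripper 0 --squeeze 40

```text
clock: 3.15
ee_pos: [0.4127, -0.2321, 0.057]
eef_rot: [-1.571, 0.0, 1.486]
contact_force: [-0.7, 0.3, 6.4]
opening: 0.519
```

>>> jog_arm --moves '[{"xyz":[0,0,0],"angular":[0,0,0]},{"xyz":[0,0,0],"angular":[0,0,0]},{"xyz":[0,0,0],"angular":[0,0,0]}]'

```text
clock: 3.45
ee_pos: [0.4127, -0.2321, 0.057]
eef_rot: [-1.571, 0.0, 1.486]
contact_force: [-2.0, 1.0, 6.2]
opening: 0.518
```

Run:
```python
from rig import r, imaging
from h import *
s,p,R=cur(); print(s["clock"],p,s["opening"],s["contact_force"])
plan(p,R,[([.414,-.231,.16],Rt(85)),([.418,.101,.16],Rt(85)),([.418,.101,.059],Rt(85))])
d=imaging.capture("wrist"); pickle.dump(d,open("pics/w3.pkl","wb")); cv2.imwrite("pics/w3.png",d["frame"][:,:,::-1])
```

```text
3.45 [ 0.41270394 -0.23207435  0.05695223] 0.5175337810590173 [-1.96119038  0.95441106  6.16850102]
{"xyz":[0, -34, 0],"angular":[0.0, 0.001, -0.0]}
{"xyz":[1, -35, -1],"angular":[0.0, 0.001, -0.0]}
{"xyz":[0, -34, 0],"angular":[0.0, 0.001, -0.0]}
--
{"xyz":[41, 0, 3],"angular":[0.0, -0.0, -0.0]}
{"xyz":[42, 0, 3],"angular":[0.0, -0.0, -0.0]}
{"xyz":[41, 0, 3],"angular":[0.0, -0.0, -0.0]}
{"xyz":[42, 0, 3],"angular":[0.0, -0.0, -0.0]}
{"xyz":[41, 0, 4],"angular":[0.0, -0.0, -0.0]}
{"xyz":[41, 0, 3],"angular":[0.0, -0.0, -0.0]}
{"xyz":[42, 0, 3],"angular":[0.0, -0.0, -0.0]}
{"xyz":[41, 0, 3],"angular":[0.0, -0.0, -0.0]}
--
{"xyz":[0, 34, 0],"angular":[0.0, -0.0, -0.0]}
{"xyz":[0, 33, 0],"angular":[0.0, -0.0, -0.0]}
{"xyz":[0, 34, 0],"angular":[0.0, -0.0, -0.0]}
--
end [0.4178 0.1008 0.0589]
```

View pics/w3.png

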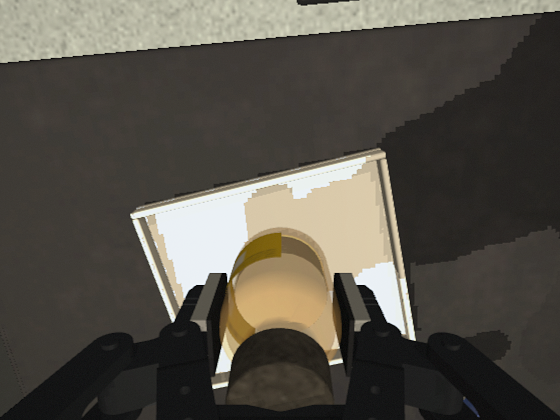

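The jaws hold the bottle upright: opening is 44 mm and the bottle is centred at column 280. I lift and carry it.

>>> jog_arm --moves '[{"xyz":[0,-15,0],"angular":[0,0,0]},{"xyz":[0,-30,0],"angular":[0,0,0]},{"xyz":[0,-35,0],"angular":[0,0,0]},{"xyz":[20,-20,2],"angular":[0,0,0]},{"xyz":[35,0,3],"angular":[0,0,0]}]'

```text
clock: 4.0
ee_pos: [0.4143, -0.1791, 0.1594]
eef_rot: [-1.577, 0.004, 1.484]
contact_force: [0.7, 1.4, -1.3]
opening: 0.515
```

>>> jog_arm --moves '[{"xyz":[40,0,3],"angular":[0,0,0]},{"xyz":[40,0,3],"angular":[0,0,0]},{"xyz":[40,0,3],"angular":[0,0,0]},{"xyz":[40,0,3],"angular":[0,0,0]},{"xyz":[40,0,3],"angular":[0,0,0]}]'

```text
clock: 4.5
ee_pos: [0.4137, 0.0253, 0.1563]
eef_rot: [-1.571, -0.0, 1.486]
contact_force: [0.1, -0.2, -1.3]
opening: 0.522
```

>>> jog_arm --moves '[{"xyz":[35,0,3],"angular":[0,0,0]},{"xyz":[20,0,3],"angular":[0,0,0]},{"xyz":[10,0,3],"angular":[0,0,0]},{"xyz":[0,0,0],"angular":[0,0,0]},{"xyz":[0,0,0],"angular":[0,0,0]}]'

```text
clock: 5.0
ee_pos: [0.4107, 0.0887, 0.1562]
eef_rot: [-1.571, 0.001, 1.486]
contact_force: [0.7, -0.5, -0.0]
opening: 0.516
```

Run:
```python
from rig import r, imaging
from h import *
s,p,R=cur(); print(s["clock"],p,s["opening"],s["contact_force"])
plan(p,R,[([.418,.101,.1],Rt(85)),([.418,.101,.0585],Rt(85))])
d=imaging.capture("wrist"); pickle.dump(d,open("pics/w4.pkl","wb")); cv2.imwrite("pics/w4.png",d["frame"][:,:,::-1])
```

```text
5.0 [0.41074871 0.08867836 0.15621688] 0.5162314132888285 [ 0.6548492  -0.54706357 -0.01330339]
{"xyz":[6, 28, -3],"angular":[-0.0, 0.001, -0.0]}
{"xyz":[7, 28, -3],"angular":[-0.0, 0.002, -0.001]}
--
{"xyz":[0, 42, 0],"angular":[-0.0, -0.0, 0.0]}
--
end [0.4178 0.1011 0.0582]
```

View pics/w4.png

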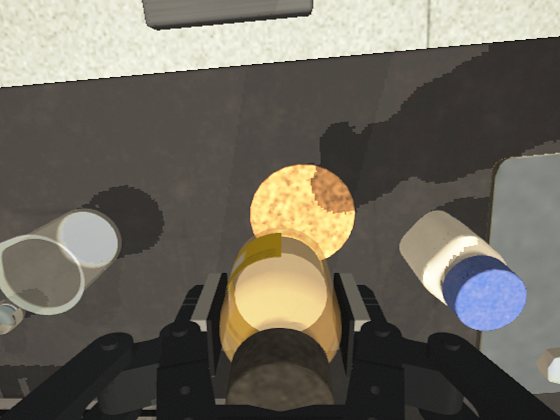

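The bottle is in the jaws, with the mat at (302,212), beaker (60,260) and white bottle (470,285).

Run:
```python
from h import *
d=ld("w4")
print("mat",onz(d,302.5,213,.004),onz(d,250,213,.004),onz(d,355,213,.004),"wb",onz(d,483,297,.087),"beaker",onz(d,40,274,.067))
```

```text
mat [0.41678818 0.10404367 0.004     ] [0.41342868 0.06457443 0.004     ] [0.42014784 0.14351495 0.004     ] wb [0.44839649 0.19899222 0.087     ] beaker [ 0.42204325 -0.06040794  0.067     ]
```

>>> jog_arm --moves '[{"xyz":[7,28,-3],"angular":[0,0,0]},{"xyz":[6,28,-3],"angular":[0,0,0]},{"xyz":[0,25,0],"angular":[0,0,0]},{"xyz":[0,10,0],"angular":[0,0,0]},{"xyz":[0,0,0],"angular":[0,0,0]}]'

```text
clock: 5.55
ee_pos: [0.417, 0.1008, 0.0642]
eef_rot: [-1.567, 0.0, 1.484]
contact_force: [-0.4, -0.5, -1.3]
opening: 0.517
```

>>> jog_arm --moves '[{"xyz":[0,3,0],"angular":[0,0,0]},{"xyz":[0,2,0],"angular":[0,0,0]},{"xyz":[0,1,0],"angular":[0,0,0]},{"xyz":[0,0,0],"angular":[0,0,0]}]'

```text
clock: 5.95
ee_pos: [0.4183, 0.1016, 0.0598]
eef_rot: [-1.572, -0.0, 1.486]
contact_force: [0.9, 0.0, -0.9]
opening: 0.52
```

>>> jog_arm --moves '[{"xyz":[0,1,0],"angular":[0,0,0]},{"xyz":[0,1,0],"angular":[0,0,0]},{"xyz":[0,0,0],"angular":[0,0,0]}]'

```text
clock: 6.25
ee_pos: [0.4182, 0.1017, 0.0579]
eef_rot: [-1.572, 0.0, 1.486]
contact_force: [-1.4, -0.2, 6.5]
opening: 0.519
```

Contact at the expected height (6.5 N). I open part way and rise.

>>> jog_arm --moves '[{"xyz":[0,0,0],"angular":[0,0,0]},{"xyz":[0,0,0],"angular":[0,0,0]},{"xyz":[0,0,0],"angular":[0,0,0]}]' --gripper 70

```text
clock: 6.55
ee_pos: [0.4179, 0.1017, 0.0573]
eef_rot: [-1.571, 0.0, 1.486]
contact_force: [-0.2, -0.5, -0.5]
opening: 0.701
```

>>> jog_arm --moves '[{"xyz":[0,-15,0],"angular":[0,0,0]},{"xyz":[0,-30,0],"angular":[0,0,0]},{"xyz":[0,-40,0],"angular":[0,0,0]},{"xyz":[0,-40,0],"angular":[0,0,0]},{"xyz":[0,0,0],"angular":[0,0,0]}]'

```text
clock: 7.05
ee_pos: [0.4212, 0.1017, 0.1872]
eef_rot: [-1.581, -0.001, 1.486]
contact_force: [0.9, 0.3, 0.5]
opening: 0.699
```

Run:
```python
from rig import r, imaging
from h import *
s,p,R=cur(); print(s["clock"],p,s["opening"],s["contact_force"],s["joints"])
for n in["scene","wrist"]:
    d=imaging.capture(n); pickle.dump(d,open(f"pics/{n}5.pkl","wb")); cv2.imwrite(f"pics/{n}5.png",d["frame"][:,:,::-1])
```

```text
7.05 [0.4212284  0.1017069  0.18720978] 0.6990075477890798 [0.88618071 0.30064256 0.51492649] [-2.16855061e-02  1.05738130e-01  1.90742133e+00  5.68181820e-05
  1.11813843e+00 -1.50793327e+00]
```

View pics/wrist5.png

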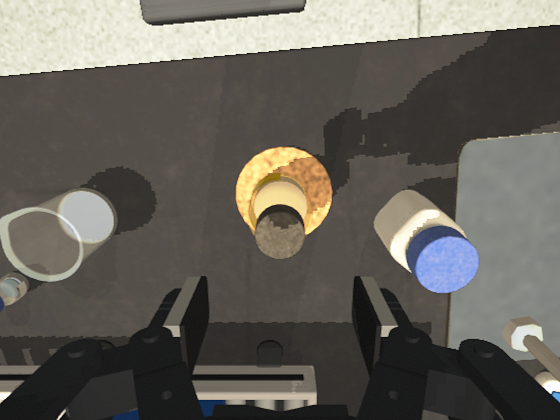

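View pics/scene5.png

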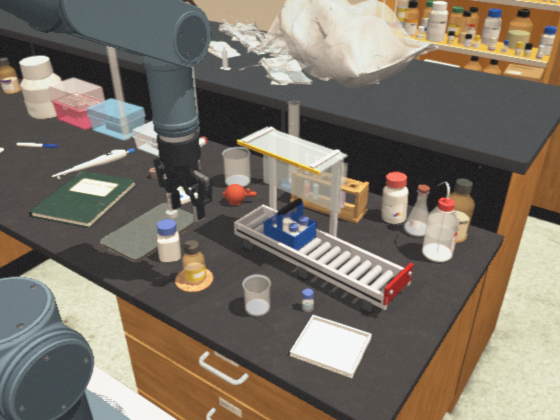

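The amber bottle stands on the mat at wrist (283,200) and scene (193,262), and the tray at (331,345) is empty. Next is the tote.

Run:
```python
from h import *
np.set_printoptions(precision=4,suppress=True)
s,p,R=cur()
d=ld("wrist5"); o,_=ray(d,280,210); print("cam in tool",R.T@(o-p))
s5=ld("scene5")
A=onz(s5,279.5,212.5,.123);B=onz(s5,300.5,200,.123);print(A,B,(A+B)/2,np.linalg.norm(A-B))
# blue tote footprint from corner: bottom corner sA (290,518)
print("tote top corner",onz(s5,225+280/4,120+468/4,.085),onz(s5,225+155/4,120+410/4,.085),onz(s5,225+367/4,120+412/4,.085))
a=Rt(85,40)[:,1]; print(a)
bar=np.array([.613,-.009,.123]); 
pre=bar-.13*a-.006*a; print(pre)
plan(p,R,[([.42,.05,.25],Rt(85,20)),(pre,Rt(85,40)),(bar-.006*a,Rt(85,40))])
```

```text
cam in tool [-0.0011 -0.1185  0.0792]
[ 0.5827 -0.0038  0.123 ] [ 0.6499 -0.0125  0.123 ] [ 0.6163 -0.0081  0.123 ] 0.06770718649256192
tote top corner [ 0.5718 -0.0508  0.085 ] [0.5785 0.0355 0.085 ] [ 0.6422 -0.0604  0.085 ]
[ 0.6403 -0.056  -0.766 ]
[ 0.5259 -0.0014  0.2272]
{"xyz":[-17, -22, -2],"angular":[-0.116, 0.001, 0.0]}
{"xyz":[-17, -22, -5],"angular":[-0.115, 0.001, 0.0]}
{"xyz":[-17, -22, -7],"angular":[-0.116, 0.0, 0.001]}
--
{"xyz":[-14, 20, -32],"angular":[-0.116, 0.0, -0.0]}
{"xyz":[-14, 23, -29],"angular":[-0.117, 0.0, -0.0]}
{"xyz":[-14, 27, -26],"angular":[-0.116, 0.001, -0.0]}
--
{"xyz":[0, 43, 0],"angular":[0.0, -0.0, -0.0]}
{"xyz":[0, 44, 0],"angular":[0.0, -0.0, -0.0]}
{"xyz":[0, 43, 0],"angular":[0.0, -0.0, -0.0]}
--
end [ 0.6089 -0.0084  0.1272]
```

>>> jog_arm --moves '[{"xyz":[-17,-22,-2],"angular":[-0.116,0,0]},{"xyz":[-17,-22,-5],"angular":[-0.116,0,0]},{"xyz":[-17,-22,-7],"angular":[-0.116,0,0]},{"xyz":[-14,20,-32],"angular":[-0.116,0,0]},{"xyz":[-14,23,-29],"angular":[-0.116,0,0]}]' --gripper 80

```text
clock: 7.65
ee_pos: [0.4905, 0.0154, 0.235]
eef_rot: [-2.158, 0.002, 1.485]
contact_force: [0.9, 1.5, -1.1]
opening: 0.799
```

>>> jog_arm --moves '[{"xyz":[-14,27,-26],"angular":[-0.116,0,0]},{"xyz":[0,0,0],"angular":[0,0,0]},{"xyz":[0,0,0],"angular":[0,0,0]}]'

```text
clock: 7.95
ee_pos: [0.5203, 0.0027, 0.224]
eef_rot: [-2.247, -0.005, 1.488]
contact_force: [0.7, 0.4, -1.1]
opening: 0.798
```

Run:
```python
from rig import r, imaging
from h import *
s,p,R=cur(); print(s["clock"],p,R.round(3),s["opening"],s["contact_force"],s["joints"])
for n in["side","wrist"]:
    d=imaging.capture(n); pickle.dump(d,open(f"pics/{n}6.pkl","wb")); cv2.imwrite(f"pics/{n}6.png",d["frame"][:,:,::-1])
```

```text
7.95 [0.52033997 0.0027475  0.22398543] [[ 0.082  0.624 -0.777]
 [ 0.997 -0.048  0.067]
 [ 0.005 -0.78  -0.626]] 0.79790232363534 [ 0.69103168  0.4059673  -1.0691676 ] [-0.30029106 -0.06768075  2.18931371  0.38303946  0.38090828 -2.09663377]
```

View pics/wrist6.png

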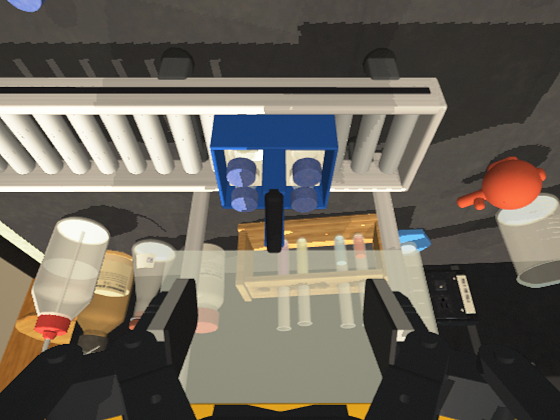

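View pics/side6.png

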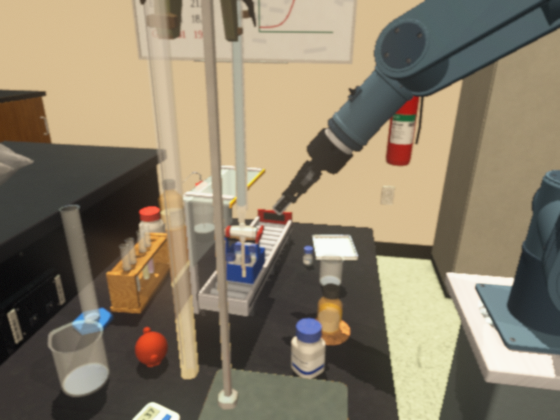

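In the wrist view the black bar runs from (275,192) to (274,250), and the roof's yellow edge is at the bottom of the frame.

Run:
```python
from h import *
np.set_printoptions(precision=4,suppress=True)
d=ld("wrist6"); s5=ld("scene5")
A=onz(d,274.5,194,.129);B=onz(d,273.5,249,.123);print(A,B,(A+B)/2,np.linalg.norm(A-B),np.degrees(np.arctan2(*(B-A)[1::-1])))
print(tri([ray(d,274,221),ray(s5,290,206.2)]))
print("tote front top edge",onz(d,211,148,.085),onz(d,338,148,.085))
print("rail",onz(d,0,80,.058),onz(d,437,80,.058))
print("strip",onz(d,200,408,.243),onz(d,360,408,.243))
s,p,R=cur()
Q=Rt(84.5,39); a=Q[:,1]; bar=np.array([.613,-.010,.123]); 
plan(p,R,[(bar-.07*a,Q),(bar-.006*a,Q)])
```

```text
[ 0.5692 -0.0052  0.129 ] [ 0.6515 -0.0138  0.123 ] [ 0.6104 -0.0095  0.126 ] 0.08292691911669649 -5.972572710875588
(array([ 0.6131, -0.0094,  0.1228]), [np.float64(0.0018275956913795539), np.float64(0.0018275956913794676)])
tote front top edge [ 0.5713 -0.0497  0.085 ] [0.5789 0.038  0.085 ]
rail [ 0.5248 -0.1808  0.058 ] [0.5492 0.1035 0.058 ]
strip [ 0.6013 -0.0474  0.243 ] [0.6121 0.0373 0.243 ]
{"xyz":[-3, 34, -4],"angular":[-0.0, 0.005, 0.006]}
{"xyz":[-2, 34, -3],"angular":[-0.001, 0.005, 0.006]}
--
{"xyz":[0, 32, 0],"angular":[0.0, -0.0, 0.0]}
{"xyz":[0, 32, 0],"angular":[0.0, -0.0, 0.0]}
--
end [ 0.6089 -0.0097  0.1277]
```

>>> jog_arm --moves '[{"xyz":[-3,34,-4],"angular":[0,0,0.005]},{"xyz":[-2,34,-3],"angular":[0,0,0.005]},{"xyz":[0,0,0],"angular":[0,0,0]}]'

```text
clock: 8.35
ee_pos: [0.5702, -0.0057, 0.1754]
eef_rot: [-2.249, 0.004, 1.484]
contact_force: [-0.5, 1.1, -0.2]
opening: 0.799
```

Run:
```python
from rig import r, imaging
from h import *
s,p,R=cur(); print(s["clock"],p,R.round(3),s["opening"],s["contact_force"],s["joints"])
Q=Rt(85,39); a=Q[:,1]; bar=np.array([.613,-.0095,.123]); 
plan(p,R,[(bar-.006*a,Q)])
for n in["wrist","scene"]:
    d=imaging.capture(n); pickle.dump(d,open(f"pics/{n}7.pkl","wb")); cv2.imwrite(f"pics/{n}7.png",d["frame"][:,:,::-1])
```

```text
8.35 [ 0.57021743 -0.00569013  0.17536179] [[ 0.086  0.624 -0.776]
 [ 0.996 -0.057  0.065]
 [-0.004 -0.779 -0.627]] 0.7989253923767623 [-0.47462002  1.09601426 -0.19464914] [-0.27271142  0.11460013  2.15751188  0.52154407  0.22945602 -2.22880434]
{"xyz":[0, 31, 0],"angular":[-0.001, 0.001, -0.001]}
{"xyz":[0, 31, -1],"angular":[-0.002, 0.002, -0.001]}
--
end [ 0.6097 -0.0093  0.1277]
```

View pics/wrist7.png

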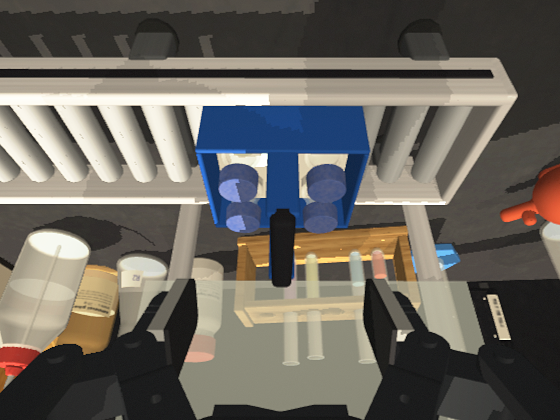

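View pics/scene7.png

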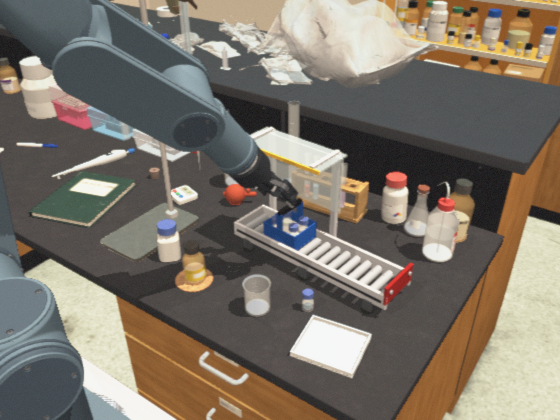

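q5 is now 0.229, close to its 0.22 limit. I fit a small kinematic model from the logged joints and poses before going deeper.

```bash
cat > kin.py <<'E'
from h import *
from scipy.optimize import least_squares
def rz(a): return Ro.from_euler("z",a).as_matrix()
def ry(a): return Ro.from_euler("y",a).as_matrix()
# tool base: R=Rz(q1)Ry(q2+q3)Rz(s4*q4)Ry(q5)Rz(s6*q6)*T
D=[([9.43207181e-01,2.59354121e-01,1.53608630e+00,0,1.34799362e+00,-2.02792582e-01],[0.22636289,0.50072969,0.25546737],[-1.57043274,0.00180516,1.14600178]),
([-2.16855061e-02,1.05738130e-01,1.90742133e+00,5.68181820e-05,1.11813843e+00,-1.50793327e+00],[0.4212284,0.1017069,0.18720978],[-1.581,-.001,1.486]),
([-0.30029106,-0.06768075,2.18931371,0.38303946,0.38090828,-2.09663377],[0.52033997,0.0027475,0.22398543],[-2.247,-.005,1.488]),
([-0.27271142,0.11460013,2.15751188,0.52154407,0.22945602,-2.22880434],[0.57021743,-0.00569013,0.17536179],[-2.249,.004,1.484])]
def rot(q,s4,s6): return rz(q[0])@ry(q[1]+q[2])@rz(s4*q[3])@ry(q[4])@rz(s6*q[5])
def fk(q,P,s4=1,s6=1,T=None):
    H,a1,L1,e,L2,d,L6=P
    p=rz(q[0])@(np.array([a1,d,H])+ry(q[1])@np.array([0,0,L1])+ry(q[1]+q[2])@np.array([e,0,L2]))
    R=rot(q,s4,s6); return p+R@np.array([0,0,L6]), R@T
E
python3 - <<'E'
from kin import *
np.set_printoptions(precision=4,suppress=True)
for s4 in(1,-1):
  for s6 in(1,-1):
    T=rot(D[0][0],s4,s6).T@Ro.from_euler("xyz",D[0][2]).as_matrix()
    print(s4,s6,[round(np.linalg.norm(Ro.from_matrix((rot(q,s4,s6)@T).T@Ro.from_euler("xyz",e).as_matrix()).as_rotvec()),3) for q,_,e in D])
    f=lambda P:np.concatenate([fk(q,P,s4,s6,T)[0]-np.array(p) for q,p,_ in D])
    o=least_squares(f,[.3,.0,.4,0,.4,.1,.25]); print(o.x,abs(o.fun).max())
E
```

```text
1 1 [np.float64(0.0), np.float64(0.0), np.float64(0.0), np.float64(0.001)]
[ 0.2217 -0.      0.5344  0.0602  0.4259  0.1108  0.3292] 1.331192579889784e-06
1 -1 [np.float64(0.0), np.float64(2.61), np.float64(2.496), np.float64(2.231)]
[ 0.2217 -0.      0.5344  0.0602  0.4259  0.1108  0.3292] 1.331192579889784e-06
-1 1 [np.float64(0.0), np.float64(0.0), np.float64(0.766), np.float64(1.043)]
[ 0.1041  0.0945  0.4554 -0.0127  0.3229  0.1463  0.2335] 0.03834951397862385
-1 -1 [np.float64(0.0), np.float64(2.61), np.float64(3.072), np.float64(3.032)]
[ 0.1041  0.0945  0.4554 -0.0127  0.3229  0.1463  0.2335] 0.03834951397862385
```

```bash
cat >> kin.py <<'E'
T=rot(D[0][0],1,1).T@Ro.from_euler("xyz",D[0][2]).as_matrix()
P=least_squares(lambda P:np.concatenate([fk(q,P,1,1,T)[0]-np.array(p) for q,p,_ in D]),[.3,.0,.4,0,.4,.1,.25]).x
LO=np.array([-3.14,-.91,.19,-1.22,.22,-3.12]);HI=np.array([3.14,2.08,2.58,4.36,2.71,3.12])
def ik(p,R,q0,free5=True):
    lo=np.array([-3.2,-2,0,-4,-3,-7]);hi=-lo; hi[3]=6; hi[1]=3;hi[2]=3
    def f(q):
        pp,RR=fk(q,P,1,1,T); return np.concatenate([(pp-p)*5,Ro.from_matrix(RR.T@R).as_rotvec()])
    o=least_squares(f,q0); return o.x,np.abs(o.fun).max()
E
python3 - <<'E'
from kin import *
np.set_printoptions(precision=3,suppress=True)
q0=np.array(D[3][0]); bar=np.array([.613,-.0095,.123]); u=np.array([.0859,.9963,0])
for yaw in(85,):
  for lean in(26,28,30,32,34,36,40,44,45):
    for t in(0,.11,.223):
        Q=Rt(yaw,lean);
        best=[]
        for g in(q0,q0+[0,0,0,1.5,0,-1.5],q0+[0,0,0,2.6,.1,-2.6]):
            q,e=ik(bar-u*t-.006*Q[:,1],Q,g)
            best.append((q,e))
        for q,e in best[:3]:
            if e<1e-4 and ((q>LO)&(q<HI)).all(): print(lean,t,q)
        if not any(e<1e-4 and ((q>LO)&(q<HI)).all() for q,e in best): print(lean,t,"none",best[0][0],best[0][1])
E
```

```text
26 0 [-0.233  0.293  1.94   0.142  0.464 -1.829]
26 0 [-0.233  0.293  1.94   0.142  0.464 -1.829]
26 0.11 [-0.467  0.297  1.933  0.339  0.511 -2.213]
26 0.11 [-0.467  0.297  1.933  0.339  0.511 -2.213]
26 0.223 [-0.679  0.341  1.865  0.449  0.599 -2.493]
26 0.223 [-0.679  0.341  1.865  0.449  0.599 -2.493]
28 0 [-0.236  0.285  1.969  0.176  0.409 -1.864]
28 0 [-0.236  0.285  1.969  0.176  0.409 -1.864]
28 0.11 [-0.475  0.289  1.962  0.407  0.466 -2.285]
28 0.11 [-0.475  0.289  1.962  0.407  0.466 -2.285]
28 0.223 [-0.691  0.334  1.894  0.522  0.564 -2.571]
28 0.223 [-0.691  0.334  1.894  0.522  0.564 -2.571]
30 0 [-0.24   0.279  1.998  0.221  0.354 -1.91 ]
30 0.11 [-0.484  0.283  1.992  0.491  0.423 -2.373]
30 0.11 [-0.484  0.283  1.992  0.491  0.423 -2.373]
30 0.223 [-0.704  0.328  1.922  0.605  0.533 -2.659]
30 0.223 [-0.704  0.328  1.922  0.605  0.533 -2.659]
32 0 [-0.243  0.274  2.027  0.283  0.299 -1.975]
32 0 [-0.243  0.274  2.027  0.283  0.299 -1.975]
32 0.11 [-0.493  0.278  2.02   0.595  0.383 -2.481]
32 0.11 [-0.493  0.278  2.02   0.595  0.383 -2.481]
32 0.223 [-0.717  0.324
[... 739 characters left out ...]
[-0.258  0.27   2.139  1.21   0.117 -2.91 ] 6.180053517546025e-10
40 0.11 none [-0.532  0.275  2.132  1.278  0.293 -3.186] 1.4922743596379462e-09
40 0.223 none [-0.769  0.322  2.055  1.172  0.455 -3.26 ] 8.715250743307479e-13
44 0 none [-0.267  0.28   2.192  2.194  0.153 -3.9  ] 1.4515888491217765e-10
44 0.11 none [-0.552  0.284  2.184  1.689  0.319 -3.613] 4.5166231865678697e-11
44 0.223 none [-0.796  0.331  2.104  1.426  0.475 -3.532] 2.3175905639050143e-14
45 0 none [-0.269  0.283  2.205  2.336  0.178 -4.044] 1.2094159007602912e-10
45 0.11 none [-0.557  0.288  2.197  1.779  0.334 -3.707] 5.3783644204941083e-11
45 0.223 none [-0.803  0.334  2.116  1.486  0.484 -3.597] 7.410350111314301e-10
```

Run:
```python
from kin import *
np.set_printoptions(precision=3,suppress=True)
s,p,R=cur(); q0=s["joints"]; bar=np.array([.613,-.0095,.123]); u=np.array([.0859,.9963,0]); h=np.array([.996,-.087,0])
for lean in(32,33,34):
  Q=Rt(85,lean); a=Q[:,1]
  for off in(0,-.006,-.01):
    print(lean,off,[ik(bar+off*h-b*a,Q,q0)[0][[3,4,5]] for b in(.07,.04,.006)])
Q=Rt(85,33);a=Q[:,1]
b=bar-.006*h
plan(p,R,[(b-.065*a,Q),(b-.006*a,Q)])
```

```text
32 0 [array([ 0.217,  0.428, -1.913]), array([ 0.243,  0.365, -1.937]), array([ 0.283,  0.299, -1.975])]
32 -0.006 [array([ 0.221,  0.426, -1.919]), array([ 0.249,  0.362, -1.945]), array([ 0.291,  0.295, -1.985])]
32 -0.01 [array([ 0.224,  0.425, -1.924]), array([ 0.252,  0.36 , -1.95 ]), array([ 0.297,  0.292, -1.991])]
33 0 [array([ 0.242,  0.4  , -1.939]), array([ 0.274,  0.337, -1.969]), array([ 0.325,  0.272, -2.017])]
33 -0.006 [array([ 0.247,  0.398, -1.946]), array([ 0.281,  0.334, -1.978]), array([ 0.334,  0.268, -2.029])]
33 -0.01 [array([ 0.25 ,  0.397, -1.951]), array([ 0.285,  0.332, -1.983]), array([ 0.341,  0.265, -2.037])]
34 0 [array([ 0.271,  0.371, -1.97 ]), array([ 0.311,  0.309, -2.007]), array([ 0.376,  0.245, -2.069])]
34 -0.006 [array([ 0.277,  0.37 , -1.977]), array([ 0.319,  0.306, -2.017]), array([ 0.388,  0.241, -2.083])]
34 -0.01 [array([ 0.28 ,  0.369, -1.983]), array([ 0.324,  0.305, -2.024]), array([ 0.396,  0.238, -2.092])]
{"xyz":[0, 2, -2],"angular":[0.105, 0.003, -0.002]}
--
{"xyz":[0, 29, 0],"angular":[-0.0, 0.0, -0.0]}
{"xyz":[0, 30, 0],"angular":[-0.0, 0.0, -0.0]}
--
end [ 0.604 -0.008  0.128]
```

>>> jog_arm --moves '[{"xyz":[0,2,-2],"angular":[0.105,0,0]},{"xyz":[0,15,0],"angular":[0,0,0]},{"xyz":[0,0,0],"angular":[0,0,0]}]'

```text
clock: 8.75
ee_pos: [0.5815, -0.0043, 0.167]
eef_rot: [-2.177, -0.001, 1.49]
contact_force: [-0.5, 1.0, -0.7]
opening: 0.797
```

>>> jog_arm --moves '[{"xyz":[0,15,0],"angular":[0,0,0]},{"xyz":[0,15,0],"angular":[0,0,0]},{"xyz":[0,0,0],"angular":[0,0,0]}]'

```text
clock: 9.05
ee_pos: [0.5975, -0.0055, 0.141]
eef_rot: [-2.174, -0.002, 1.489]
contact_force: [0.2, 0.1, -0.6]
opening: 0.8
```

Run:
```python
from rig import r, imaging
from kin import *
s,p,R=cur(); print(s["clock"],p,R.round(3),s["opening"],s["contact_force"],s["joints"])
Q=Rt(85,33);a=Q[:,1];h=np.array([.996,-.087,0]);b=np.array([.613,-.0095,.123])-.006*h
plan(p,R,[(b-.006*a,Q)])
for n in["wrist","side"]:
    d=imaging.capture(n); pickle.dump(d,open(f"pics/{n}8.pkl","wb")); cv2.imwrite(f"pics/{n}8.png",d["frame"][:,:,::-1])
crop("side8",180,120,370,300,4,"d8")
```

```text
9.05 [ 0.59745028 -0.00550401  0.1409938 ] [[ 0.081  0.566 -0.821]
 [ 0.997 -0.045  0.068]
 [ 0.002 -0.823 -0.567]] 0.8002541638802243 [ 0.15045586  0.06956761 -0.62926713] [-0.25035641  0.22754412  2.07826914  0.38964558  0.25782847 -2.08712864]
{"xyz":[-3, 14, 2],"angular":[0.027, 0.004, 0.005]}
--
end [ 0.6035 -0.009   0.1283]
```

View pics/wrist8.png

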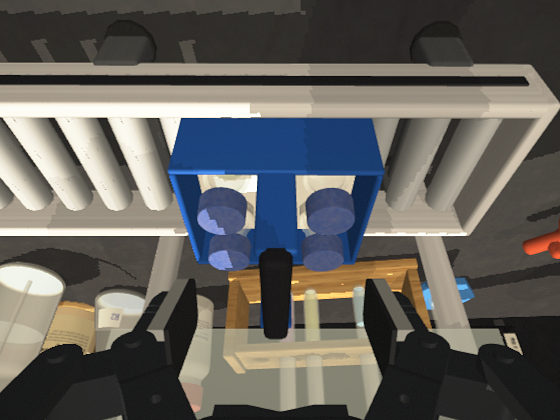

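View pics/d8.png

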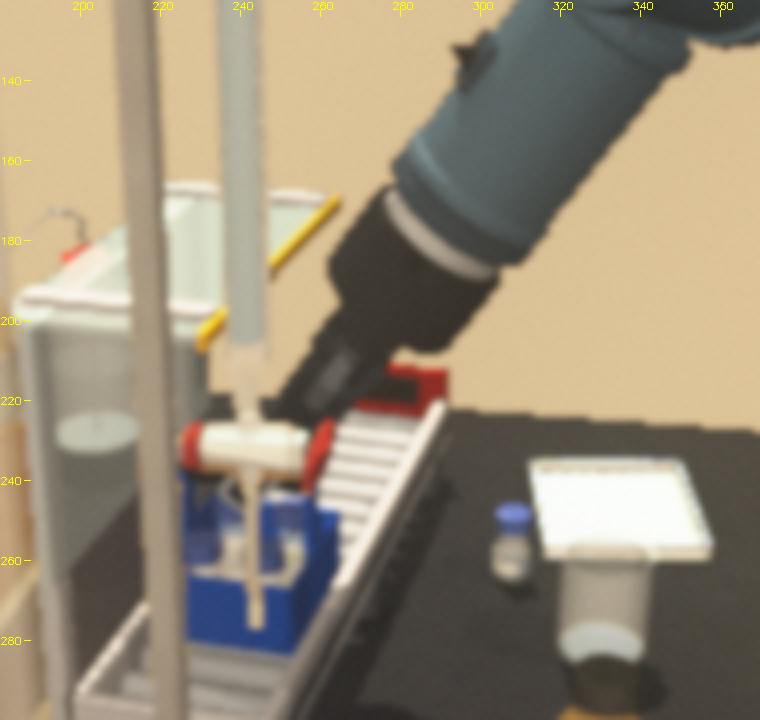

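The bar (276,250 to 340) lies between the jaws, slightly left of centre, and the side view shows the gripper body well clear of the yellow edge. I make the final approach.

>>> jog_arm --moves '[{"xyz":[-3,7,1],"angular":[0.025,0,0.005]},{"xyz":[0,7,0],"angular":[0,0,0]},{"xyz":[0,0,0],"angular":[0,0,0]},{"xyz":[0,0,0],"angular":[0,0,0]}]'

```text
clock: 9.55
ee_pos: [0.6047, -0.0094, 0.1292]
eef_rot: [-2.15, 0.003, 1.486]
contact_force: [0.3, -0.4, 0.3]
opening: 0.799
```

Run:
```python
from rig import r, imaging
from kin import *
s,p,R=cur(); print(s["clock"],p,R.round(3),s["opening"],s["contact_force"],s["joints"])
Q=Rt(85,33);a=Q[:,1];h=np.array([.996,-.087,0]);b=np.array([.613,-.0095,.123])-.006*h
plan(p,R,[(b-.006*a,Q)])
for n in["wrist"]:
    d=imaging.capture(n); pickle.dump(d,open(f"pics/{n}9.pkl","wb")); cv2.imwrite(f"pics/{n}9.png",d["frame"][:,:,::-1])
```

```text
9.55 [ 0.60467287 -0.00939831  0.12915825] [[ 0.084  0.546 -0.834]
 [ 0.996 -0.048  0.069]
 [-0.003 -0.837 -0.548]] 0.7989000668691426 [ 0.29325631 -0.40869213  0.34344025] [-0.24824623  0.26212544  2.05465476  0.33837102  0.2653751  -2.03698083]
{"xyz":[1, 0, 1],"angular":[0.004, 0.004, -0.001]}
--
end [ 0.6039 -0.0083  0.1286]
```

View pics/wrist9.png

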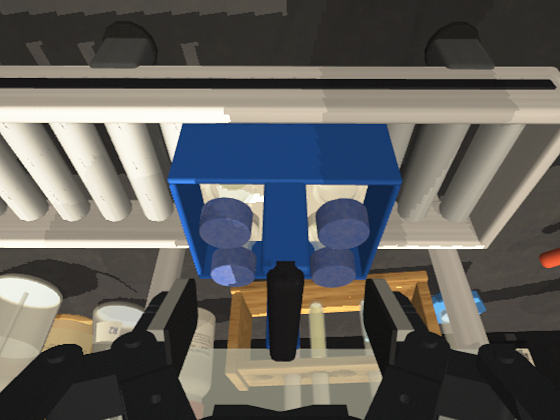

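The bar is centred (col 285) between the pads, so I close.

>>> jog_arm --moves '[{"xyz":[0,0,0],"angular":[0,0,0]},{"xyz":[0,0,0],"angular":[0,0,0]},{"xyz":[0,0,0],"angular":[0,0,0]},{"xyz":[0,0,0],"angular":[0,0,0]},{"xyz":[0,0,0],"angular":[0,0,0]}]' --gripper 0 --squeeze 30

```text
clock: 10.1
ee_pos: [0.605, -0.0096, 0.1291]
eef_rot: [-2.15, 0.003, 1.486]
contact_force: [-0.7, 0.5, 0.9]
opening: 0.134
```

>>> jog_arm --moves '[{"xyz":[0,0,0],"angular":[0,0,0]},{"xyz":[0,0,0],"angular":[0,0,0]},{"xyz":[0,0,0],"angular":[0,0,0]},{"xyz":[0,0,0],"angular":[0,0,0]}]'

```text
clock: 10.5
ee_pos: [0.605, -0.0096, 0.129]
eef_rot: [-2.15, 0.003, 1.486]
contact_force: [-1.0, 0.1, 0.9]
opening: 0.129
```

Run:
```python
from rig import r, imaging
from kin import *
s,p,R=cur(); print(s["clock"],p,R.round(3),s["opening"],s["contact_force"],s["ft_torque"])
for n in["wrist"]:
    d=imaging.capture(n); pickle.dump(d,open(f"pics/{n}10.pkl","wb")); cv2.imwrite(f"pics/{n}10.png",d["frame"][:,:,::-1])
```

```text
10.5 [ 0.60498898 -0.0095667   0.12904402] [[ 0.084  0.546 -0.834]
 [ 0.996 -0.049  0.069]
 [-0.003 -0.837 -0.548]] 0.12949884808685033 [-0.99795713  0.13150494  0.92370372] [ 0.01573511  0.35770235 -0.05217281]
```

View pics/wrist10.png

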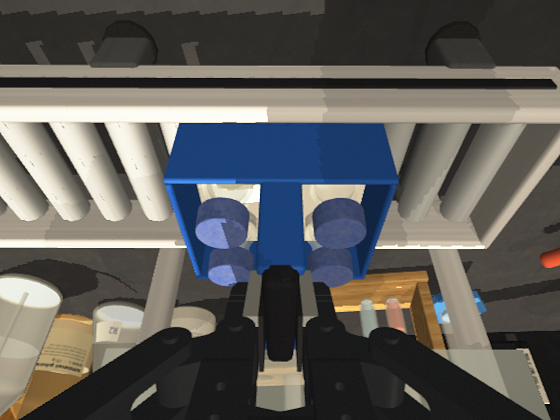

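The bar is gripped (opening about 11 mm) and the tote is still square. I plan the roll along -y of the track.

Run:
```python
from kin import *
s,p,R=cur(); u=np.array([.0859,.9963,0])
for d in(.05,.1,.15,.2): print(d,(R.T@(-u*d+[0,0,-.0003])*1000).round(2))
q=s["joints"]
for t in np.linspace(0,.24,7): q,e=ik(p-u*t,R,q); print(t.round(3),q.round(3),e<1e-4)
```

```text
0.05 [-50.     0.33   0.31]
0.1 [-100.      0.42    0.45]
0.15 [-150.     0.5    0.6]
0.2 [-200.      0.58    0.74]
0.0 [-0.248  0.263  2.054  0.337  0.265 -2.036] True
0.04 [-0.344  0.26   2.059  0.499  0.292 -2.272] True
0.08 [-0.437  0.262  2.055  0.615  0.33  -2.46 ] True
0.12 [-0.526  0.27   2.043  0.69   0.373 -2.604] True
0.16 [-0.611  0.283  2.023  0.735  0.419 -2.714] True
0.2 [-0.689  0.302  1.994  0.758  0.466 -2.798] True
0.24 [-0.761  0.324  1.958  0.767  0.514 -2.862] True
```

>>> jog_arm --moves '[{"xyz":[-3,0,0],"angular":[0,0,0]},{"xyz":[-6,0,0],"angular":[0,0,0]},{"xyz":[-10,0.2,0],"angular":[0,0,0]},{"xyz":[-10,0,0.2],"angular":[0,0,0]},{"xyz":[-10,0,0],"angular":[0,0,0]}]'

```text
clock: 11.05
ee_pos: [0.6016, -0.0488, 0.129]
eef_rot: [-2.151, 0.003, 1.487]
contact_force: [-1.6, -0.1, 1.5]
opening: 0.142
```

>>> jog_arm --moves '[{"xyz":[-10,0,0],"angular":[0,0,0]},{"xyz":[-10,0,0],"angular":[0,0,0]},{"xyz":[-10,0,0],"angular":[0,0,0]},{"xyz":[-10,0,0],"angular":[0,0,0]},{"xyz":[-10,0,0],"angular":[0,0,0]}]'

```text
clock: 11.55
ee_pos: [0.5974, -0.0988, 0.1291]
eef_rot: [-2.151, 0.003, 1.486]
contact_force: [-0.8, 0.8, 0.8]
opening: 0.13
```

>>> jog_arm --moves '[{"xyz":[-10,0.2,0],"angular":[0,0,0]},{"xyz":[-10,0,0.2],"angular":[0,0,0]},{"xyz":[-10,0,0],"angular":[0,0,0]},{"xyz":[-10,0,0],"angular":[0,0,0]},{"xyz":[-10,0,0],"angular":[0,0,0]}]'

```text
clock: 12.05
ee_pos: [0.5931, -0.1487, 0.129]
eef_rot: [-2.151, 0.003, 1.486]
contact_force: [-2.6, -0.1, 3.1]
opening: 0.134
```

>>> jog_arm --moves '[{"xyz":[-10,0.2,0],"angular":[0,0,0]},{"xyz":[-10,0,0.2],"angular":[0,0,0]},{"xyz":[-10,0,0],"angular":[0,0,0]},{"xyz":[-10,0,0],"angular":[0,0,0]},{"xyz":[-5,0,0],"angular":[0,0,0]}]'

```text
clock: 12.55
ee_pos: [0.5893, -0.1943, 0.129]
eef_rot: [-2.151, 0.004, 1.485]
contact_force: [-3.7, 1.9, 5.6]
opening: 0.134
```

Run:
```python
from rig import r, imaging
from kin import *
s,p,R=cur(); print(s["clock"],p,R.round(3),s["opening"],s["contact_force"],s["joints"])
for n in["wrist","scene"]:
    d=imaging.capture(n); pickle.dump(d,open(f"pics/{n}11.pkl","wb")); cv2.imwrite(f"pics/{n}11.png",d["frame"][:,:,::-1])
crop("scene11",225,120,425,270,4,"s11")
```

```text
12.55 [ 0.5893453  -0.19427539  0.12902565] [[ 0.085  0.546 -0.833]
 [ 0.996 -0.05   0.069]
 [-0.004 -0.836 -0.548]] 0.133580755680319 [-3.74945164  1.91074234  5.60365804] [-0.66044216  0.29467866  2.00548792  0.7521294   0.44749712 -2.76962019]
```

View pics/wrist11.png

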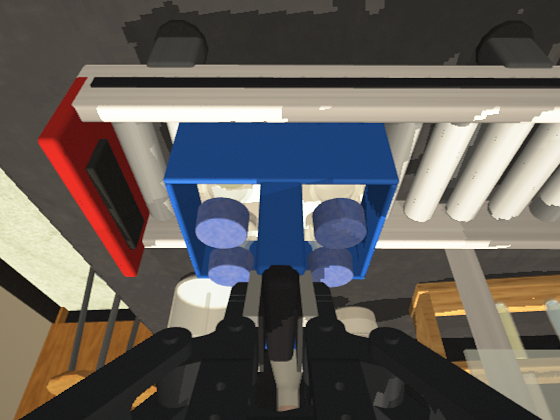

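View pics/scene11.png

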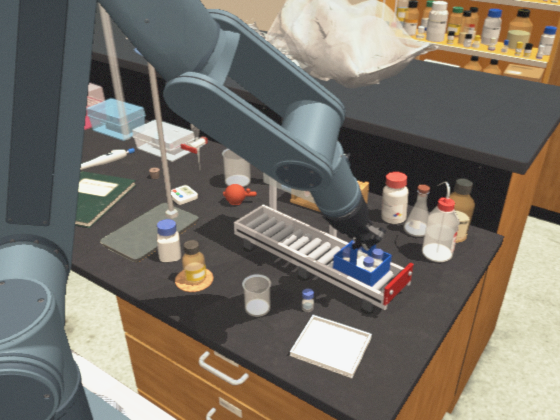

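The tote is out of the shield at wrist (280,200), about 30 mm short of the black pad (117,195).

Run:
```python
from kin import *
s,p,R=cur(); u=np.array([.0859,.9963,0]);d=ld("wrist11")
g=p+R[:,1]*.006
for px in [(117,195),(138,230),(100,150)]:
    x=onz(d,*px,.062); print(x,(g-x)@u)
```

```text
[ 0.58590085 -0.27480689  0.062     ] 0.08032071304437244
[ 0.61436345 -0.2754627   0.062     ] 0.07852916008294725
[ 0.55763813 -0.26989632  0.062     ] 0.07785607470583675
```

>>> jog_arm --moves '[{"xyz":[-10,0,0],"angular":[0,0,0]},{"xyz":[-8,0,0],"angular":[0,0,0]},{"xyz":[-4,0,0],"angular":[0,0,0]},{"xyz":[0,0,0],"angular":[0,0,0]}]'

```text
clock: 13.05
ee_pos: [0.5875, -0.2161, 0.129]
eef_rot: [-2.151, 0.004, 1.485]
contact_force: [-3.1, -0.4, 5.3]
opening: 0.136
```

>>> jog_arm --moves '[{"xyz":[-3,0,0],"angular":[0,0,0]},{"xyz":[-3,0,0],"angular":[0,0,0]},{"xyz":[-2,0,0],"angular":[0,0,0]},{"xyz":[0,0,0],"angular":[0,0,0]}]'

```text
clock: 13.45
ee_pos: [0.5869, -0.2234, 0.129]
eef_rot: [-2.151, 0.004, 1.486]
contact_force: [-4.0, -0.6, 5.5]
opening: 0.132
```

>>> jog_arm --moves '[{"xyz":[-1.5,0,0],"angular":[0,0,0]},{"xyz":[-1.5,0,0],"angular":[0,0,0]},{"xyz":[0,0,0],"angular":[0,0,0]}]'

```text
clock: 13.75
ee_pos: [0.5866, -0.2262, 0.1291]
eef_rot: [-2.151, 0.003, 1.486]
contact_force: [-3.2, -0.1, 5.8]
opening: 0.136
```

>>> jog_arm --moves '[{"xyz":[-1.5,0,0],"angular":[0,0,0]},{"xyz":[-1.5,0,0],"angular":[0,0,0]},{"xyz":[0,0,0],"angular":[0,0,0]}]'

```text
clock: 14.05
ee_pos: [0.5865, -0.2269, 0.1291]
eef_rot: [-2.15, -0.0, 1.488]
contact_force: [-1.9, 7.6, 9.0]
opening: 0.134
```

>>> jog_arm --moves '[{"xyz":[-1,0,0],"angular":[0,0,0]},{"xyz":[0,0,0],"angular":[0,0,0]}]'

```text
clock: 14.25
ee_pos: [0.5865, -0.2271, 0.1292]
eef_rot: [-2.15, -0.001, 1.489]
contact_force: [-0.9, 9.3, 9.8]
opening: 0.133
```

>>> jog_arm --moves '[{"xyz":[-1,0,0],"angular":[0,0,0]},{"xyz":[0,0,0],"angular":[0,0,0]}]'

```text
clock: 14.45
ee_pos: [0.5865, -0.2273, 0.1293]
eef_rot: [-2.15, -0.002, 1.49]
contact_force: [-1.0, 11.7, 12.1]
opening: 0.131
```

The tote has reached the stop: 11 N in y and no further travel. I check whether the same leaning grip can serve for placing.

Run:
```python
from kin import *
np.set_printoptions(precision=3,suppress=True)
s,p,R=cur(); g=p+.006*R[:,1]; print("grasp",g)
q0=s["joints"]
def go(lean,yaw,pts,q):
    for x in pts:
        Q=Rt(yaw,lean); q,e=ik(np.array(x)-.006*Q[:,1],Q,q); print(lean,yaw,x,q,e<1e-4,((q>LO)&(q<HI)).all())
    return q
for lean in(33,):
    q=go(lean,85,[(.59,-.228,.2),],q0); q=go(lean,92,[(.5,-.23,.2)],q); q=go(lean,99.5,[(.42,-.233,.2),(.42,-.233,.082)],q)
for lean in(0,10):
    q=np.array([-.6,.3,1.9,0,.9,-2]);q=go(lean,85,[(.59,-.228,.2),(.59,-.228,.123)],q); q=go(lean,92,[(.5,-.23,.2)],q); q=go(lean,99.5,[(.42,-.233,.2),(.42,-.233,.082)],q)
    q=np.array([-.6,.3,1.9,0,.9,1.1]);q=go(lean,85-180,[(.59,-.228,.2),(.59,-.228,.123)],q);
```

```text
grasp [ 0.59  -0.228  0.124]
33 85 (0.59, -0.228, 0.2) [-0.723  0.201  1.89   0.565  0.647 -2.593] True True
33 92 (0.5, -0.23, 0.2) [-0.924  0.089  2.028  0.678  0.791 -2.96 ] True True
33 99.5 (0.42, -0.233, 0.2) [-1.148  0.014  2.11   0.688  0.978 -3.268] True False
33 99.5 (0.42, -0.233, 0.082) [-1.148  0.247  2.25   0.93   0.717 -3.628] True False
0 85 (0.59, -0.228, 0.2) [-0.545  0.44   1.397 -0.     1.305 -2.028] True True
0 85 (0.59, -0.228, 0.123) [-0.545  0.507  1.489 -0.     1.145 -2.028] True True
0 92 (0.5, -0.23, 0.2) [-0.634  0.298  1.609 -0.     1.235 -2.24 ] True True
0 99.5 (0.42, -0.233, 0.2) [-0.739  0.176  1.772 -0.     1.194 -2.476] True True
0 99.5 (0.42, -0.233, 0.082) [-0.739  0.324  1.914 -0.     0.903 -2.476] True True
0 -95 (0.59, -0.228, 0.2) [-0.545  0.44   1.397  0.     1.305  1.113] True True
0 -95 (0.59, -0.228, 0.123) [-0.545  0.507  1.489  0.     1.145  1.113] True True
10 85 (0.59, -0.228, 0.2) [-0.59   0.348  1.55   0.094  1.092 -2.111] True True
10 85 (0.59, -0.228, 0.123) [-0.59   0.425  1.642  0.105  0.924 -2.131] True True
10 92 (0.5, -0.23, 0.2) [-0.707  0.214  1.737  0.135  1.066 -2.371] True True
10 99.5 (0.42, -0.233, 0.2) [-0.846  0.102  1.874  0.168  1.078 -2.656] True True
10 99.5 (0.42, -0.233, 0.082) [-0.846  0.266  2.022  0.213  0.772 -2.73 ] True True
10 -95 (0.59, -0.228, 0.2) [-0.507  0.543  1.241 -0.071  1.517  1.161] True True
10 -95 (0.59, -0.228, 0.123) [-0.507  0.604  1.333 -0.072  1.365  1.172] True True
```

The leaning grip would break q6's range at the tray, so I release and re-grip vertically.

>>> jog_arm --moves '[{"xyz":[2,0,0],"angular":[0,0,0]},{"xyz":[1,0,0],"angular":[0,0,0]},{"xyz":[0,0,0],"angular":[0,0,0]}]'

```text
clock: 14.75
ee_pos: [0.5865, -0.2268, 0.1291]
eef_rot: [-2.151, 0.002, 1.488]
contact_force: [-1.6, 4.2, 6.6]
opening: 0.135
```

>>> jog_arm --moves '[{"xyz":[0,0,0],"angular":[0,0,0]},{"xyz":[0,0,0],"angular":[0,0,0]},{"xyz":[0,0,0],"angular":[0,0,0]},{"xyz":[0,0,0],"angular":[0,0,0]}]' --gripper 60

```text
clock: 15.15
ee_pos: [0.5862, -0.2279, 0.1285]
eef_rot: [-2.15, 0.003, 1.486]
contact_force: [-0.4, 0.5, -0.7]
opening: 0.601
```

>>> jog_arm --moves '[{"xyz":[0,-15,0],"angular":[0,0,0]},{"xyz":[0,-30,0],"angular":[0,0,0]},{"xyz":[0,-40,0],"angular":[0,0,0]},{"xyz":[0,0,0],"angular":[0,0,0]}]'

```text
clock: 15.55
ee_pos: [0.54, -0.2248, 0.2042]
eef_rot: [-2.155, 0.007, 1.485]
contact_force: [0.9, -0.9, 0.2]
opening: 0.598
```

Run:
```python
from rig import r, imaging
from kin import *
s,p,R=cur(); print(s["clock"],p,R.round(3),s["opening"],s["contact_force"],s["joints"])
plan(p,R,[([.589,-.227,.21],Rt(85))])
for n in["wrist","scene"]:
    d=imaging.capture(n); pickle.dump(d,open(f"pics/{n}12.pkl","wb")); cv2.imwrite(f"pics/{n}12.png",d["frame"][:,:,::-1])
crop("scene12",290,180,430,300,5,"s12")
```

```text
15.55 [ 0.53998962 -0.22483202  0.20418984] [[ 0.085  0.549 -0.831]
 [ 0.996 -0.053  0.067]
 [-0.007 -0.834 -0.552]] 0.5983395494939192 [ 0.87688037 -0.91718545  0.22970318] [-0.79393239  0.12636532  1.99189554  0.62420692  0.65142462 -2.71428665]
{"xyz":[0, 4, -9],"angular":[0.117, 0.001, -0.001]}
{"xyz":[1, 4, -9],"angular":[0.117, 0.001, -0.002]}
{"xyz":[0, 2, -10],"angular":[0.117, 0.0, -0.001]}
{"xyz":[1, 1, -10],"angular":[0.117, 0.001, -0.001]}
{"xyz":[0, 0, -9],"angular":[0.116, 0.001, -0.002]}
--
end [ 0.5885 -0.227   0.2102]
```

View pics/wrist12.png

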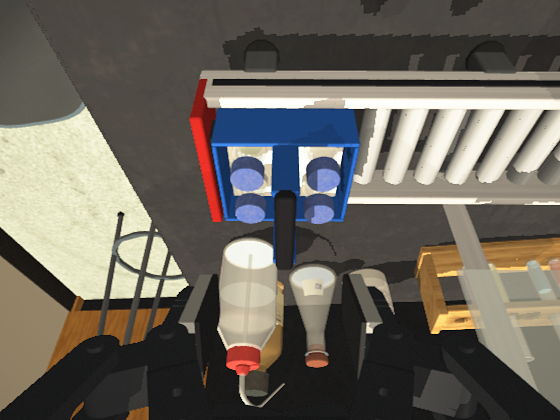

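View pics/s12.png

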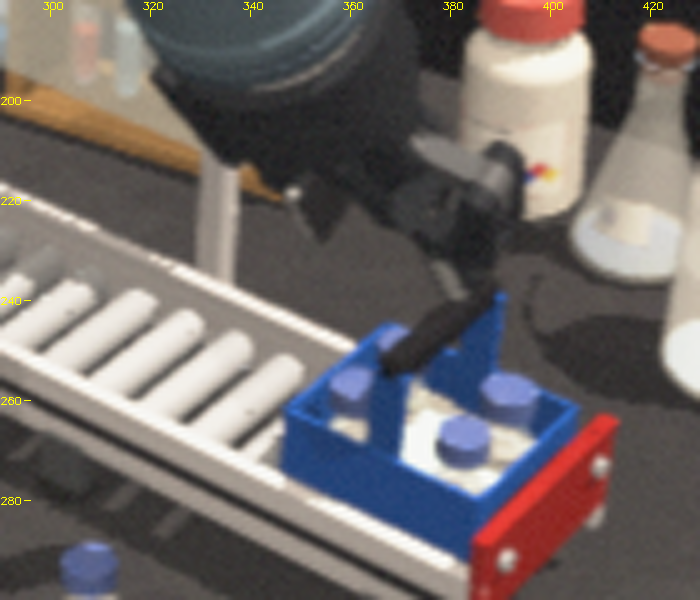

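The tote sits against the red stop, with the bar at wrist (285,192 to 268). I turn the tool vertical above it.

>>> jog_arm --moves '[{"xyz":[0,4,-10],"angular":[0.117,0,0]},{"xyz":[0,3,-10],"angular":[0.117,0,0]},{"xyz":[0,2,-11],"angular":[0.117,0,0]},{"xyz":[0,1,-11],"angular":[0.117,0,0]},{"xyz":[0,0,-10],"angular":[0.117,0,-0.007]}]'

```text
clock: 16.15
ee_pos: [0.5923, -0.2267, 0.2076]
eef_rot: [-1.575, -0.006, 1.49]
contact_force: [0.6, 0.1, 0.3]
opening: 0.604
```

>>> jog_arm --moves '[{"xyz":[0,0,0],"angular":[0,0,0]},{"xyz":[0,0,0],"angular":[0,0,0]}]'

```text
clock: 16.35
ee_pos: [0.5918, -0.2264, 0.2057]
eef_rot: [-1.579, -0.009, 1.491]
contact_force: [-0.2, -0.6, -0.7]
opening: 0.601
```

Run:
```python
from rig import r, imaging
from kin import *
s,p,R=cur(); print(s["clock"],p,R.round(3),s["opening"],s["contact_force"],s["joints"])
plan(p,R,[([.5945,-.2285,.15],Rt(85)),([.5945,-.2285,.129],Rt(85))])
for n in["wrist"]:
    d=imaging.capture(n); pickle.dump(d,open(f"pics/{n}13.pkl","wb")); cv2.imwrite(f"pics/{n}13.png",d["frame"][:,:,::-1])
d2=ld("wrist12"); s12=ld("scene12")
print(tri([ray(d2,285,230),ray(s12,290+445/5,180+337/5)]))
```

```text
16.35 [ 0.59179257 -0.22637286  0.20570866] [[ 0.08   0.009 -0.997]
 [ 0.997  0.008  0.08 ]
 [ 0.009 -1.    -0.008]] 0.6009723365753017 [-0.1538371  -0.56474007 -0.71584752] [-0.54716904  0.43895911  1.39912857  0.0118865   1.29996322 -2.04117876]
{"xyz":[-1, 28, -1],"angular":[0.004, 0.004, 0.004]}
{"xyz":[-1, 28, -2],"angular":[0.004, 0.003, 0.005]}
--
{"xyz":[0, 21, 0],"angular":[0.0, 0.0, -0.0]}
--
end [ 0.595  -0.2283  0.1287]
(array([ 0.59907756, -0.22861305,  0.11654625]), [np.float64(0.0004533511162317097), np.float64(0.00045335111623171604)])
```

View pics/wrist13.png

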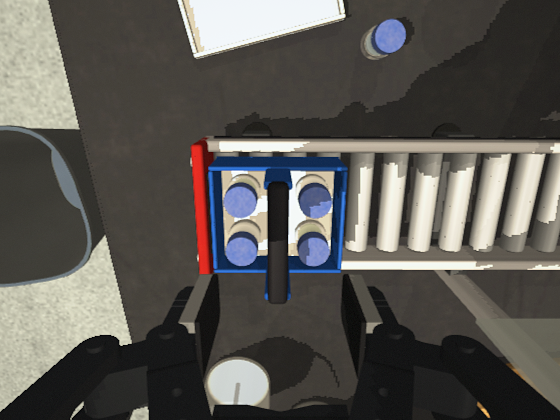

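The tool is vertical and the bar shows from (278,183) to (278,300).

Run:
```python
from kin import *
d=ld("wrist13"); A=onz(d,278.5,184,.129);B=onz(d,278,300,.129);print(A,B,(A+B)/2,np.linalg.norm(A-B))
A=onz(d,210,160,.085);B=onz(d,346,160,.085);print(A,B,np.linalg.norm(A-B)); 
C=onz(d,343,270,.085);print((A+C)/2)
```

```text
[ 0.55716321 -0.22483048  0.129     ] [ 0.62679526 -0.23081898  0.129     ] [ 0.59197924 -0.22782473  0.129     ] 0.06988909197434011
[ 0.54858312 -0.26753125  0.085     ] [ 0.55566209 -0.18131522  0.085     ] 0.0865061648778753
[ 0.5908959 -0.2264259  0.085    ]
```

>>> jog_arm --moves '[{"xyz":[-1,28,-1],"angular":[0.004,0.004,0.004]},{"xyz":[-1,28,0],"angular":[0.004,0.003,0.005]},{"xyz":[0,14,0],"angular":[0,0,0]},{"xyz":[0,7,0],"angular":[0,0,0]},{"xyz":[0,0,0],"angular":[0,0,0]}]'

```text
clock: 16.9
ee_pos: [0.592, -0.229, 0.1313]
eef_rot: [-1.572, 0.002, 1.482]
contact_force: [0.3, -0.6, 0.6]
opening: 0.601
```

Run:
```python
from rig import r, imaging
from kin import *
s,p,R=cur(); print(s["clock"],p,R.round(3),s["opening"],s["contact_force"],s["joints"])
for n in["wrist"]:
    d=imaging.capture(n); pickle.dump(d,open(f"pics/{n}14.pkl","wb")); cv2.imwrite(f"pics/{n}14.png",d["frame"][:,:,::-1])
```

```text
16.9 [ 0.59197404 -0.22896736  0.13128245] [[ 0.089  0.001 -0.996]
 [ 0.996 -0.002  0.089]
 [-0.002 -1.    -0.002]] 0.6008324872594898 [ 0.28650782 -0.62089595  0.61035872] [-5.44020697e-01  5.07552416e-01  1.48219339e+00 -1.05917297e-03
  1.14970400e+00 -2.02521254e+00]
```

View pics/wrist14.png

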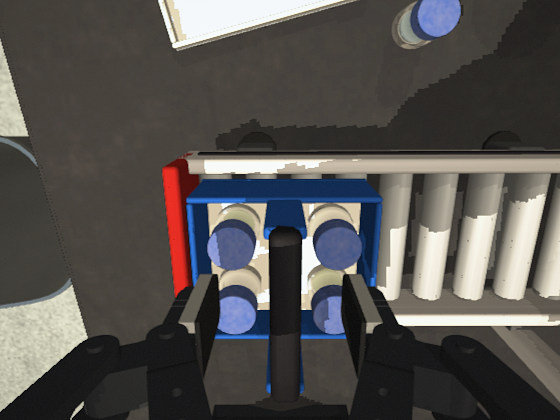

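The bar is centred to within about 2 mm. I nudge and close.

>>> jog_arm --moves '[{"xyz":[1.5,2,0],"angular":[0,0,0]},{"xyz":[0,0,0],"angular":[0,0,0]}]'

```text
clock: 17.15
ee_pos: [0.5934, -0.2277, 0.1307]
eef_rot: [-1.575, 0.003, 1.482]
contact_force: [-0.8, -0.3, 0.7]
opening: 0.603
```

>>> jog_arm --moves '[{"xyz":[0,0,0],"angular":[0,0,0]},{"xyz":[0,0,0],"angular":[0,0,0]},{"xyz":[0,0,0],"angular":[0,0,0]},{"xyz":[0,0,0],"angular":[0,0,0]},{"xyz":[0,0,0],"angular":[0,0,0]}]' --gripper 0 --squeeze 60

```text
clock: 17.65
ee_pos: [0.5931, -0.2273, 0.13]
eef_rot: [-1.573, 0.002, 1.482]
contact_force: [-0.1, 2.2, 3.1]
opening: 0.127
```

>>> jog_arm --moves '[{"xyz":[0,0,0],"angular":[0,0,0]},{"xyz":[0,0,0],"angular":[0,0,0]}]'

```text
clock: 17.85
ee_pos: [0.5932, -0.2274, 0.13]
eef_rot: [-1.573, 0.002, 1.482]
contact_force: [-0.2, 3.4, 5.3]
opening: 0.124
```

>>> jog_arm --moves '[{"xyz":[0,-5,0],"angular":[0,0,0]},{"xyz":[0,-10,0],"angular":[0,0,0]},{"xyz":[0,-20,0],"angular":[0,0,0]},{"xyz":[0,-25,0],"angular":[0,0,0]},{"xyz":[0,0,0],"angular":[0,0,0]}]'

```text
clock: 18.35
ee_pos: [0.5946, -0.2289, 0.1934]
eef_rot: [-1.579, 0.006, 1.482]
contact_force: [0.9, -0.3, -3.2]
opening: 0.125
```

Run:
```python
from rig import r, imaging
from kin import *
s,p,R=cur(); print(s["clock"],p,R.round(3),s["opening"],s["contact_force"],s["ft_torque"])
plan(p,R,[([.51,-.23,.195],Rt(92)),([.419,-.233,.18],Rt(99.5))])
for n in["wrist","scene"]:
    d=imaging.capture(n); pickle.dump(d,open(f"pics/{n}15.pkl","wb")); cv2.imwrite(f"pics/{n}15.png",d["frame"][:,:,::-1])
```

```text
18.35 [ 0.59461391 -0.22885982  0.19343927] [[ 0.089  0.008 -0.996]
 [ 0.996 -0.007  0.089]
 [-0.006 -1.    -0.008]] 0.1252559275892667 [ 0.86645957 -0.33035445 -3.23492816] [-0.05468352 -0.0760895  -0.00308221]
{"xyz":[-4, -1, 42],"angular":[0.004, -0.062, -0.003]}
{"xyz":[-2, -1, 42],"angular":[0.004, -0.062, -0.004]}
--
{"xyz":[0, 7, 46],"angular":[0.0, -0.065, 0.0]}
{"xyz":[3, 8, 45],"angular":[0.0, -0.066, 0.0]}
--
end [ 0.4193 -0.2331  0.1799]
```

View pics/wrist15.png

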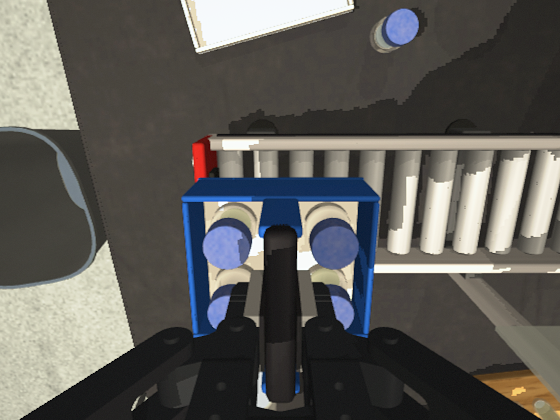

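View pics/scene15.png

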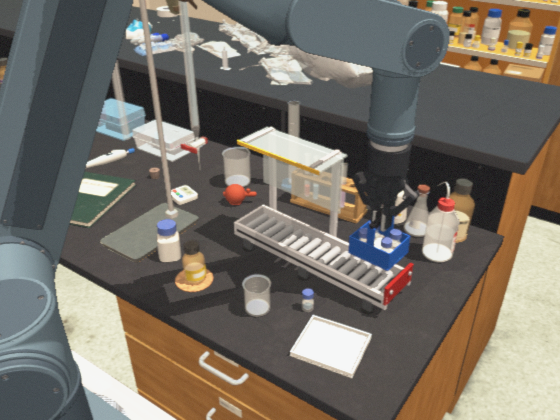

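The tote is lifted level and clear of the rails and stop. I carry it over the tray.

>>> jog_arm --moves '[{"xyz":[-2,0,15],"angular":[0.004,-0.03,-0.003]},{"xyz":[-3,0,30],"angular":[0.004,-0.05,-0.004]},{"xyz":[0,0,40],"angular":[0,-0.06,0]},{"xyz":[0,0,40],"angular":[0,-0.06,0]},{"xyz":[0,0,30],"angular":[0,-0.04,0]}]'

```text
clock: 18.95
ee_pos: [0.4346, -0.2331, 0.1882]
eef_rot: [-1.562, -0.009, 1.724]
contact_force: [0.6, -0.4, -3.6]
opening: 0.124
```

>>> jog_arm --moves '[{"xyz":[0,0,15],"angular":[0,-0.01,0]},{"xyz":[0,0,0],"angular":[0,0,0]},{"xyz":[0,0,0],"angular":[0,0,0]}]'

```text
clock: 19.25
ee_pos: [0.4228, -0.2365, 0.1895]
eef_rot: [-1.565, -0.007, 1.731]
contact_force: [0.9, -0.7, -3.4]
opening: 0.124
```

Run:
```python
from rig import r, imaging
from kin import *
s,p,R=cur(); print(s["clock"],p,R.round(3),s["opening"],s["contact_force"],s["joints"])
plan(p,R,[([.419,-.233,.18],Rt(99.5)),([.419,-.233,.11],Rt(99.5))])
for n in["wrist","scene","side"]:
    d=imaging.capture(n); pickle.dump(d,open(f"pics/{n}16.pkl","wb")); cv2.imwrite(f"pics/{n}16.png",d["frame"][:,:,::-1])
crop("scene16",270,220,410,390,4,"s16")
```

```text
19.25 [ 0.4227914  -0.23650779  0.18952487] [[-0.159 -0.006 -0.987]
 [ 0.987  0.006 -0.159]
 [ 0.007 -1.     0.005]] 0.12423214811792312 [ 0.9406745  -0.72053055 -3.43005095] [-7.40727586e-01  2.04569557e-01  1.77968214e+00 -9.01122542e-05
  1.16577042e+00 -2.47146914e+00]
{"xyz":[4, 10, 3],"angular":[-0.005, -0.006, 0.007]}
--
{"xyz":[0, 35, 0],"angular":[-0.0, 0.0, -0.0]}
{"xyz":[0, 35, 0],"angular":[-0.0, 0.0, -0.0]}
--
end [ 0.4191 -0.233   0.1096]
```

View pics/wrist16.png

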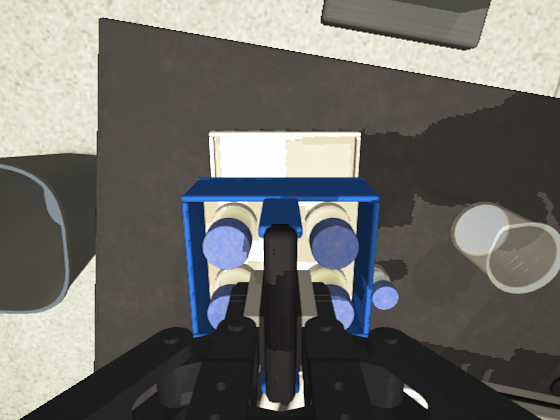

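View pics/s16.png

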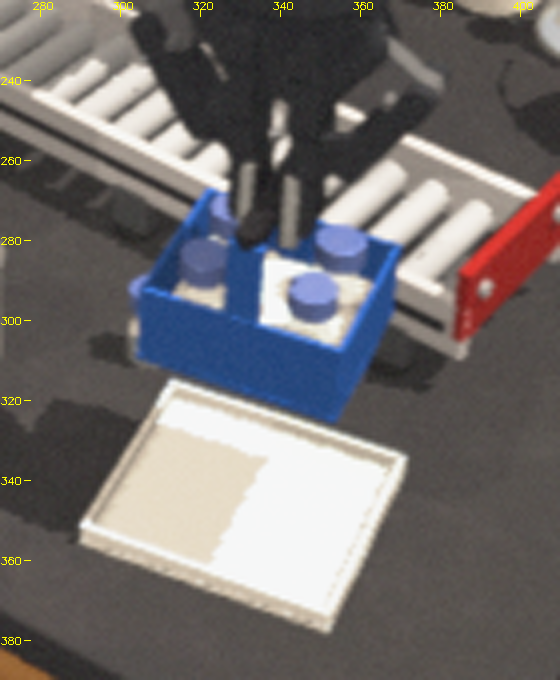

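The tote hovers square to the tray: the tray's near edge runs (210,132) to (360,132), parallel to the tote's edge. I check the tray centre from it.

Run:
```python
from kin import *
d=ld("wrist16"); A=onz(d,209.5,132.5,.012);B=onz(d,360.5,132.5,.012); m=(A+B)/2; v=(B-A)/np.linalg.norm(B-A); n=np.array([v[1],-v[0],0])
print(A,B,np.linalg.norm(A-B),np.degrees(np.arctan2(v[1],v[0])), "centre",m+.052*n)
s=ld("scene16")
Tt=[onz(s,*p,.012) for p in [(270+172/4,220+382/4),(270+406/4,220+457/4),(270+330/4,220+622/4),(270+82/4,220+523/4)]]; print(np.mean(Tt,0))
```

```text
[ 0.37843956 -0.29838292  0.012     ] [ 0.35996693 -0.18320189  0.012     ] 0.11665293497331643 99.11145634866676 centre [ 0.42054712 -0.23255792  0.012     ]
[ 0.41954055 -0.23375984  0.012     ]
```

Run:
```python
from kin import *
s,p,R=cur();d=ld("wrist16")
for px in [(182,199.5),(379,199.5)]: print((R.T@(onz(d,*px,p[2]-.044)-p)).round(4))
plan(p,R,[([.420,-.233,.18],Rt(99.3)),([.420,-.233,.105],Rt(99.3))])
```

```text
[-0.0442  0.0439  0.037 ]
[0.0436 0.0444 0.0367]
{"xyz":[4, 10, 3],"angular":[-0.005, -0.001, 0.006]}
--
{"xyz":[0, 37, 0],"angular":[0.0, 0.0, -0.0]}
{"xyz":[0, 38, 0],"angular":[0.0, 0.0, -0.0]}
--
end [ 0.42   -0.2331  0.1049]
```

Tote is centred in the jaws within 1 mm. I lower it.

>>> jog_arm --moves '[{"xyz":[4,10,3],"angular":[-0.005,0,0.006]},{"xyz":[0,30,0],"angular":[0,0,0]},{"xyz":[0,30,0],"angular":[0,0,0]},{"xyz":[0,15,0],"angular":[0,0,0]},{"xyz":[0,0,0],"angular":[0,0,0]}]'

```text
clock: 19.9
ee_pos: [0.4186, -0.2317, 0.1029]
eef_rot: [-1.568, -0.004, 1.733]
contact_force: [0.2, 0.8, -3.8]
opening: 0.126
```

Run:
```python
from rig import r, imaging
from kin import *
s,p,R=cur(); print(s["clock"],p,R.round(3),s["opening"],s["contact_force"])
plan(p,R,[([.420,-.233,.088],Rt(99.3))])
for n in["wrist"]:
    d=imaging.capture(n); pickle.dump(d,open(f"pics/{n}17.pkl","wb")); cv2.imwrite(f"pics/{n}17.png",d["frame"][:,:,::-1])
```

```text
19.9 [ 0.41858391 -0.23171776  0.10291254] [[-0.161 -0.004 -0.987]
 [ 0.987  0.003 -0.161]
 [ 0.004 -1.     0.003]] 0.12594305722867918 [ 0.18734871  0.78573242 -3.75579416]
{"xyz":[-2, 15, -1],"angular":[-0.003, -0.0, 0.004]}
--
end [ 0.4198 -0.2335  0.0879]
```

View pics/wrist17.png

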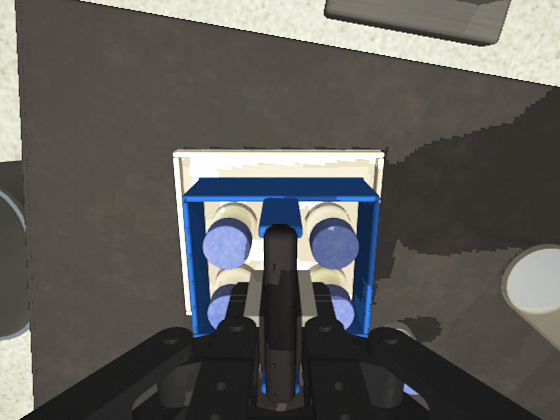

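The tote is square and centred inside the tray rim (tray 175–384, tote 183–380). I lower it the rest of the way.

>>> jog_arm --moves '[{"xyz":[-1,6,-1],"angular":[-0.003,0,0.004]},{"xyz":[0,5,0],"angular":[0,0,0]},{"xyz":[0,2,0],"angular":[0,0,0]},{"xyz":[0,0,0],"angular":[0,0,0]}]'

```text
clock: 20.35
ee_pos: [0.4205, -0.234, 0.0924]
eef_rot: [-1.574, 0.004, 1.732]
contact_force: [0.1, -0.0, -3.3]
opening: 0.126
```

>>> jog_arm --moves '[{"xyz":[0,1,0],"angular":[0,0,0]},{"xyz":[0,1,0],"angular":[0,0,0]},{"xyz":[0,0,0],"angular":[0,0,0]}]'

```text
clock: 20.65
ee_pos: [0.4205, -0.234, 0.0904]
eef_rot: [-1.574, 0.004, 1.732]
contact_force: [-0.1, -0.5, -2.9]
opening: 0.125
```

>>> jog_arm --moves '[{"xyz":[0,1,0],"angular":[0,0,0]},{"xyz":[0,1,0],"angular":[0,0,0]},{"xyz":[0,0,0],"angular":[0,0,0]}]'

```text
clock: 20.95
ee_pos: [0.4205, -0.2339, 0.0882]
eef_rot: [-1.574, 0.004, 1.732]
contact_force: [0.5, 0.6, -4.0]
opening: 0.123
```

>>> jog_arm --moves '[{"xyz":[0,1,0],"angular":[0,0,0]},{"xyz":[0,0,0],"angular":[0,0,0]}]'

```text
clock: 21.15
ee_pos: [0.4206, -0.2341, 0.088]
eef_rot: [-1.574, 0.005, 1.732]
contact_force: [-2.2, 1.1, 3.8]
opening: 0.127
```

Contact: the force flipped to +3.8 N at the expected height. I release and rise.

>>> jog_arm --moves '[{"xyz":[0,0,0],"angular":[0,0,0]},{"xyz":[0,0,0],"angular":[0,0,0]},{"xyz":[0,0,0],"angular":[0,0,0]},{"xyz":[0,0,0],"angular":[0,0,0]}]' --gripper 50

```text
clock: 21.55
ee_pos: [0.4207, -0.2341, 0.0874]
eef_rot: [-1.574, 0.005, 1.732]
contact_force: [-0.5, -0.3, -0.3]
opening: 0.498
```

>>> jog_arm --moves '[{"xyz":[0,-10,0],"angular":[0,0,0]},{"xyz":[0,-30,0],"angular":[0,0,0]},{"xyz":[0,-40,0],"angular":[0,0,0]},{"xyz":[0,-40,0],"angular":[0,0,0]},{"xyz":[0,0,0],"angular":[0,0,0]}]'

```text
clock: 22.05
ee_pos: [0.4227, -0.2358, 0.2136]
eef_rot: [-1.581, 0.014, 1.732]
contact_force: [0.3, 0.3, 0.3]
opening: 0.501
```

Run:
```python
from rig import r, imaging
from kin import *
s,p,R=cur(); print(s["clock"],p,s["opening"],s["contact_force"])
for n in["wrist","scene","side"]:
    d=imaging.capture(n); pickle.dump(d,open(f"pics/{n}18.pkl","wb")); cv2.imwrite(f"pics/{n}18.png",d["frame"][:,:,::-1])
crop("scene18",150,220,410,390,3,"s18")
```

```text
22.05 [ 0.42271155 -0.23575461  0.21359772] 0.500528676833861 [0.30487471 0.260427   0.33564918]
```

View pics/wrist18.png

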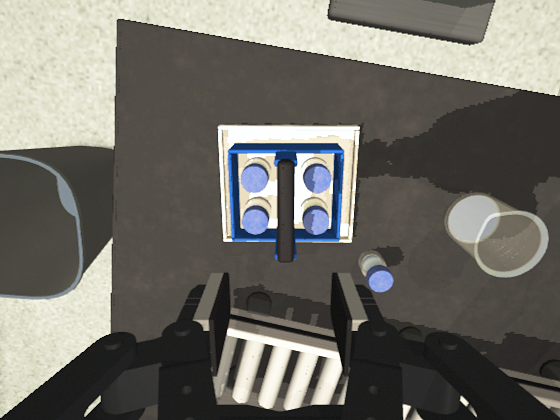

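View pics/s18.png

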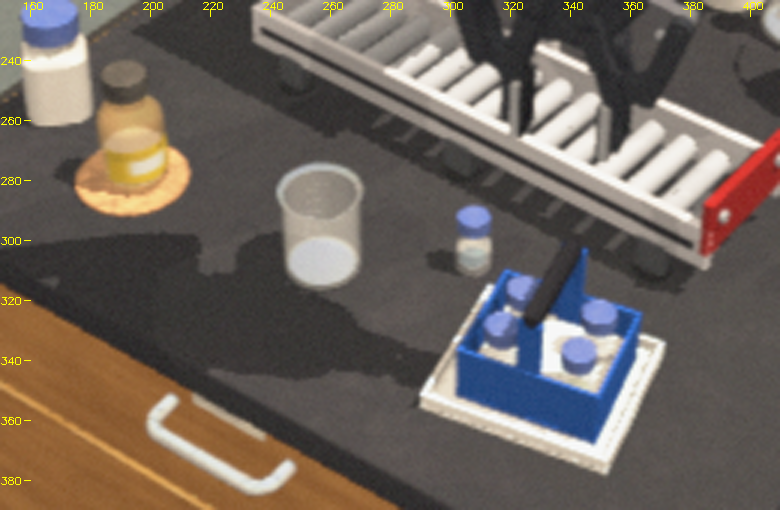

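View pics/side18.png

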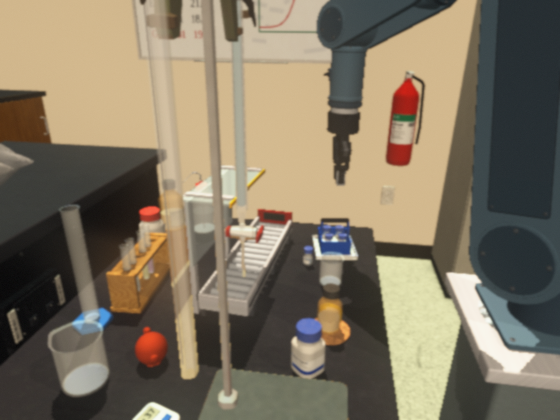

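The tote sits flat and square inside the tray at scene (340,335), and the amber bottle stands on the mat at (194,265). The beaker, vial and white bottle are at their first pixels, and the arm is clear. I hand in.

```bash
python3 -c "
from rig import r
print(r.hand_in())"
```

```text
the job is handed in; nothing more can be done
None
```

The job is done and handed in at about 22 s of robot time.

- **Bottle:** I gripped the amber bottle at mid-height, carried it over and stood it on the cork mat. The first touch-down force on the mat was 6.5 N.
- **Rolling the tote:** I pinched the handle under the shield with the tool leaning 33°, because leaning further would have driven joint 5 past its limit. I rolled the tote along at constant height, pressing lightly on the rollers, until the stop pushed back with about 11 N. That was about 12 mm further than its last gap to the pad, as predicted.
- **Placing the tote:** I let go at the stop and gripped the handle again with the tool vertical. I then lifted the tote, turned it about 14° and set it down in the tray.

**Last checks:** The scene, side and wrist pictures show the tote flat and square inside the tray rim. The bottle is upright on the mat. By eye, the beaker, white bottle and vial are where they started. The open gripper is well above everything and reads about 0.3 N per axis, which is noise.

**Disagreements:** The side camera put the tray centre about 15 mm off in y. I used the scene and wrist views instead, which agreed within 2 mm. One measurement of the bar at the stop was 6 mm off, and I dropped it in favour of the wrist view. My direct measurement of the yellow shield edge was about 13 mm off the stated geometry, so I trusted the stated value, and there was no sign of contact with the shield.

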